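# Unstack the slide boxes into their colour trays

### The arm

A 6-joint arm with a two-finger parallel gripper is mounted at the origin on the work surface. World frame = base frame: x ahead of the robot, y to its left, z up, the work surface at z = 0. Lengths are in m, angles in rad, forces in N, time in s.
With the tool pointing down it reaches from about 0.325 to 0.85 m from the base axis. Payload 15.5 kg.
Tool frame: the origin (TCP) lies midway between the tips of the shut fingers; the grasp point (between the pads) lies 19 mm behind it; z points along the fingers, y is the direction in which the jaws open and shut (so a half turn about z gives the same grasp; the last joint's range is limited). The gripper opens to 91 mm and grips with 3 to 60 N. Pads are 32 mm wide; open, the fingers measure 118 mm over their backs; the gripper's body (76 mm by 178 mm) begins 60 mm behind the grasp point.
Start: joints at [1.171, 0.494, 1.345, -0, 1.302, -0.096], TCP at [0.187, 0.596, 0.214] pointing down, gripper open.
Joint ranges: [-2.91, 2.91], [-0.82, 2.16], [0.22, 2.67], [-1.22, 4.37], [0.12, 2.79], [-3.08, 3.08]. Speed limits (rad/s): [1.89, 1.89, 2.57, 3.01, 3.01, 3.01].

### API

Orientations are given as a unit quaternion [w, x, y, z].
In Python, from workcell import bot gives the robot as it stands.
- The arm moves only by the tool apply_moves, never from a script. Its argument "steps" is a list of rows, each a list of 7 numbers: the shift along the tool's x, y, z in m, then the turn, a rotation vector about the tool's x, y, z in rad, then the closure, from -1 (fully open) to 1 (shut). In form: [[tx, ty, tz, wx, wy, wz, grip], ...]. A call has exactly 5 rows; each row is the pose to reach, as a shift and turn from the pose commanded when the call began, along the tool's axes at that moment; what a row does not reach only later rows make up. A row lasts 1/10 s, in which the tool goes at most 50 mm and 8.59 degrees, less where a joint would pass 70% of its speed; a pose out of reach is approached as far as the arm can. A call with a gripper value outside its range is refused whole. The fingers move at their own pace and stop on an object; "squeeze" is the grip in N (left out, the last holds). Time passes only in rows, so rows that repeat a pose let the fingers close, or fill a call up. It gives the time, the measured TCP pose, the force and the opening at its end, in the units of the state.
- bot.sense(): the state, without advancing time (a new reading comes with each control period).
- bot.read_camera(name): name is "side" or "top" or "wrist"; returns a dict with "frame" (420x560x3 uint8, red, green, blue), "range_z" (420x560 float32, m along the optical axis (not along the pixel's ray), 0 where there is no reading), "camera_matrix" (3x3 intrinsics, pixels), "origin" and "orientation" of the camera in the world; the wrist camera has in their place "tool_from_camera" (4x4, takes a point from camera to tool coordinates, whose origin is the TCP and whose axes are the flange's). Camera axes: x right, y down, z forward; pixel columns grow to the right and rows downward; lengths in m; the calibration is good to about 2 mm. A picture is of the moment at which its call begins: read the wrist's pose just before it.
- bot.close_job(): hands the job in, once; it reports no verdict.
The state is a dict: "clock": time; "q": joint angles; "qvel": joint speeds; "tau": joint torques, N m; "tool_pos": TCP position; "orientation": TCP orientation; "contact_force": force on the tool from outside, world axes, zero at the start; "torque": the same for the moment, N m; "opening": opening from 0.0 (shut) to 1.0 (fully open).
Only numpy, scipy, OpenCV 4.12 (cv2) and the standard library are available. Lean on these libraries where they do the work, as an engineer would, in place of code of your own. Each camera call takes 0.05 s, during which the arm holds its last target.

### The job

Take the stack of four microscope slide boxes apart and lay each box squarely in the middle of the tray of its own colour, flat on the tray's floor between the end walls and lying along the tray. There is glass inside, so keep the boxes level and do not drop them, and leave the amber jar and the beaker standing where they are.

Things in the scene. Friction and masses are not known exactly. Their poses are not given: they have to be found in the camera images.
- box_red_center (a point): Centre (half-way up) of the loose slide box with the red lid: 110 mm long (x), 46 wide (y), 44 high (z), white lower half, small blank label on the lid; 0.11 to 0.22 kg. Starts in the stack's lower layer, beside the other lower box, on a white tile 4 mm thick; only its middle shows, between the two boxes lying across it. Boxes of a layer are parallel, 84 mm apart centre to centre.
- box_yellow_center (a point): Centre (half-way up) of the loose slide box with the yellow lid: 110 mm long (x), 46 wide (y), 44 high (z), white lower half, small blank label on the lid; 0.11 to 0.22 kg. Starts in the stack's lower layer, beside the other lower box, on a white tile 4 mm thick; only its middle shows, between the two boxes lying across it. Boxes of a layer are parallel, 84 mm apart centre to centre.
- box_green_center (a point): Centre (half-way up) of the loose slide box with the green lid: 110 mm long (x), 46 wide (y), 44 high (z), white lower half, small blank label on the lid; 0.11 to 0.22 kg. Starts in the stack's upper layer, lying across the two lower boxes. Boxes of a layer are parallel, 84 mm apart centre to centre.
- box_blue_center (a point): Centre (half-way up) of the loose slide box with the blue lid: 110 mm long (x), 46 wide (y), 44 high (z), white lower half, small blank label on the lid; 0.11 to 0.22 kg. Starts in the stack's upper layer, lying across the two lower boxes. Boxes of a layer are parallel, 84 mm apart centre to centre.
- tray_red: Fixed red tray for the red box: a plate 148 mm long (x), 74 wide (y), floor 4 mm above the bench, an end wall 5 mm thick and 16 mm high (from the bench) at each short end (138 mm between them), long sides open; a dark pad flush with the floor marks its middle. Origin on the bench under its centre, z up. A box lies lengthwise in it.
- tray_yellow: Fixed yellow tray for the yellow box: a plate 148 mm long (x), 74 wide (y), floor 4 mm above the bench, an end wall 5 mm thick and 16 mm high (from the bench) at each short end (138 mm between them), long sides open; a dark pad flush with the floor marks its middle. Origin on the bench under its centre, z up. A box lies lengthwise in it.
- tray_green: Fixed green tray for the green box: a plate 148 mm long (x), 74 wide (y), floor 4 mm above the bench, an end wall 5 mm thick and 16 mm high (from the bench) at each short end (138 mm between them), long sides open; a dark pad flush with the floor marks its middle. Origin on the bench under its centre, z up. A box lies lengthwise in it.
- tray_blue: Fixed blue tray for the blue box: a plate 148 mm long (x), 74 wide (y), floor 4 mm above the bench, an end wall 5 mm thick and 16 mm high (from the bench) at each short end (138 mm between them), long sides open; a dark pad flush with the floor marks its middle. Origin on the bench under its centre, z up. A box lies lengthwise in it.
- jar_center (a point): Centre of a loose amber glass jar with a black cap, 54 mm across and 85 mm high, standing on the bench among the trays; a bystander to leave where it is.
- beaker_center (a point): Centre of a loose clear glass beaker, 54 mm across and 70 mm high, standing on the bench among the trays; a bystander to leave where it is.
There are look-alikes about, which are no part of the job. Leave any pink look-alike of the part that bears box_yellow_center alone. What is shaped like the part that bears box_red_center but turquoise is not meant.

How it is judged:
At the end, for the whole second after the job is handed in: Each slide box lies flat on the floor of the tray of its colour, its centre within 15 mm of the tray's centre along and across the tray, its long side within 15 degrees of the tray's; all are released and at rest; jar and beaker are within 20 mm of where they stood (x of box_red_center in the frame of tray_red between -0.015 and 0.015 m and y of box_red_center in the frame of tray_red between -0.015 and 0.015 m and z of box_red_center in the frame of tray_red between 0.022 and 0.03 m and angle between the x axis of box_red_center and the x axis of tray_red, either way round below 0.26 rad and angle between each of box_red_center, box_yellow_center, box_green_center, box_blue_center's own z axis and vertical below 0.1 rad and linear speed of each of box_red, box_yellow, box_green, box_blue below 0.02 m/s and contact force between the fingers and box_red below 0.1 N and x of box_yellow_center in the frame of tray_yellow between -0.015 and 0.015 m and y of box_yellow_center in the frame of tray_yellow between -0.015 and 0.015 m and z of box_yellow_center in the frame of tray_yellow between 0.022 and 0.03 m and angle between the x axis of box_yellow_center and the x axis of tray_yellow, either way round below 0.26 rad and contact force between the fingers and box_yellow below 0.1 N and x of box_green_center in the frame of tray_green between -0.015 and 0.015 m and y of box_green_center in the frame of tray_green between -0.015 and 0.015 m and z of box_green_center in the frame of tray_green between 0.022 and 0.03 m and angle between the x axis of box_green_center and the x axis of tray_green, either way round below 0.26 rad and contact force between the fingers and box_green below 0.1 N and x of box_blue_center in the frame of tray_blue between -0.015 and 0.015 m and y of box_blue_center in the frame of tray_blue between -0.015 and 0.015 m and z of box_blue_center in the frame of tray_blue between 0.022 and 0.03 m and angle between the x axis of box_blue_center and the x axis of tray_blue, either way round below 0.26 rad and contact force between the fingers and box_blue below 0.1 N and distance of each of jar_center, beaker_center from where it was at the start of the episode below 0.02 m); the robot touches nothing.
It fails at once if a slide box is tipped by more than 30 degrees (angle between any of box_red_center, box_yellow_center, box_green_center, box_blue_center's own z axis and vertical above 0.52 rad).
It fails at once if a slide box is dropped (moves faster than 0.7 m/s while not held) ((linear speed of box_red above 0.7 m/s and contact force between the fingers and box_red below 0.1 N) or (linear speed of box_yellow above 0.7 m/s and contact force between the fingers and box_yellow below 0.1 N) or (linear speed of box_green above 0.7 m/s and contact force between the fingers and box_green below 0.1 N) or (linear speed of box_blue above 0.7 m/s and contact force between the fingers and box_blue below 0.1 N)).
It fails at once if the amber jar is pushed by more than 20 mm or knocked over (distance of jar_center from where it was at the start of the episode above 0.02 m or angle between jar_center's own z axis and vertical above 0.4 rad).
It fails at once if the beaker is pushed by more than 20 mm or knocked over (distance of beaker_center from where it was at the start of the episode above 0.02 m or angle between beaker_center's own z axis and vertical above 0.4 rad).
It also fails if it takes over 115 s, if anything falls off the work surface, if the arm or the gripper's body presses on something with over 40 N, if the wrist force passes 120 N, or if a joint passes its speed limit or range.

## Working session

There is one attempt and no reset: what is moved stays moved. The work goes in short steps, Python scripts to look and compute and a tool call to move; the robot and the scene stay as the last step left them, time stands still between calls to the robot, and variables do not carry over. Pictures are saved under pics/ and viewed, and the job is handed in when it is done.

Besides the shell and the picture viewer there is one more tool, called after "Call:" by a JSON object that holds its "name" and its "arguments". apply_moves: Moves the arm, as the interface text tells. Its arguments: {"type":"object","properties":{"steps":{"type":"array"},"squeeze":{"type":"number"}},"required":["steps"]}

```bash
mkdir -p pics; ls; python3 - <<'E'
from workcell import bot
import cv2,pickle
s=bot.sense();print(s)
for n in("top","side","wrist"):
    c=bot.read_camera(n);pickle.dump(c,open(f"pics/{n}0.pkl","wb"))
    cv2.imwrite(f"pics/{n}0.png",c["frame"][:,:,::-1])
    print(n,c["camera_matrix"].tolist(),c.get("origin"),c.get("orientation"),c.get("tool_from_camera"))
E
```

```text
pics
{'clock': 0.0, 'q': array([ 1.17147124e+00,  4.94177519e-01,  1.34613394e+00,  1.01925009e-05,
        1.30250869e+00, -9.55348039e-02]), 'qvel': array([ 0.00159156,  0.00045686, -0.00039296,  0.00191969, -0.00056564,
        0.00063266]), 'tau': array([ 5.77002138e-04, -8.78841877e+01, -3.81857443e+01,  7.08906655e-02,
        5.32852218e-02, -1.12854059e-04]), 'tool_pos': array([0.1868259 , 0.59602006, 0.21334084]), 'orientation': array([-1.55078655e-04,  1.51313033e-01,  9.88485705e-01, -5.93854324e-04]), 'contact_force': array([-0.27311398, -0.66000888,  0.44717098]), 'torque': array([ 0.01939557,  0.04461396, -0.00965413]), 'opening': 0.997962221568158}
top [[403.48191423473156, 0.0, 282.17750620552374], [0.0, 403.48191423473156, 210.51589122191214], [0.0, 0.0, 1.0]] [ 0.32187215 -0.00731768  1.06286779] [ 0.03252649 -0.70469141  0.70804324 -0.03204394] None
side [[542.1077506185107, 0.0, 289.6762193826974], [0.0, 542.1077506185107, 213.6738225482696], [0.0, 0.0, 1.0]] [-0.1368119  -0.59817296  1.09270864] [-0.30688381  0.8751021  -0.35198844  0.12697552] None
wrist [[350.4630111993881, 0.0, 273.3935217903896], [0.0, 350.4630111993881, 208.42843620987492], [0.0, 0.0, 1.0]] None None [[-1.65542293e-04 -9.71159887e-01 -2.38429123e-01  6.74465262e-02]
 [ 9.99999970e-01 -1.18096970e-04 -2.13276163e-04 -1.39955068e-03]
 [ 1.78967497e-04 -2.38429152e-01  9.71159877e-01 -1.71363857e-01]
 [ 0.00000000e+00  0.00000000e+00  0.00000000e+00  1.00000000e+00]]
```

View pics/top0.png

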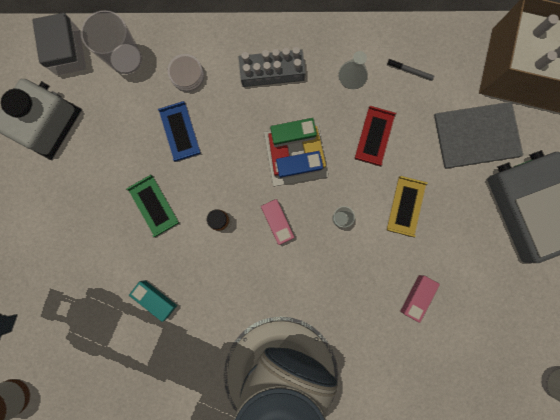

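View pics/side0.png

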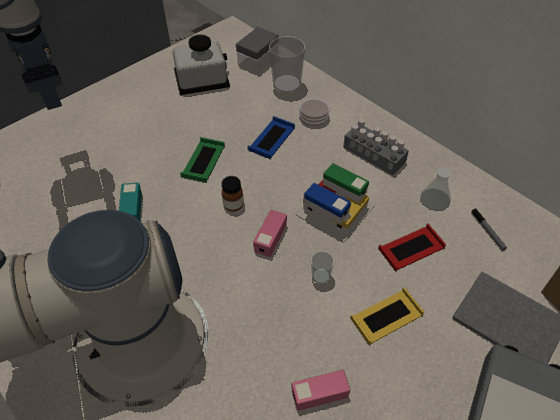

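View pics/wrist0.png

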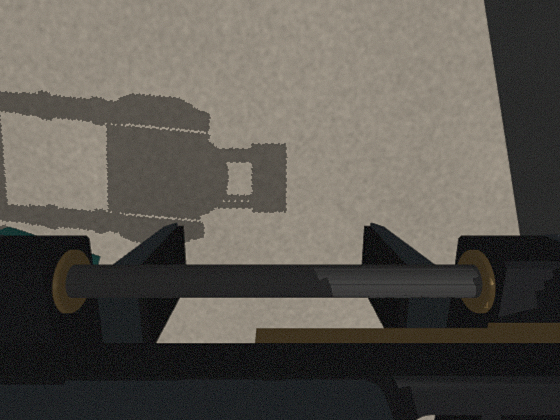

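The top view shows everything: stack at about (297,148), trays blue (180,131), green (153,206), red (376,136), yellow (407,207), jar (218,220), beaker (343,217), a pink box by the stack (277,222), a second pink one at (421,298), and a turquoise one at (152,300). Next I'll measure the objects using colour and depth.

```bash
cat > h.py <<'E'
import numpy as np,cv2,pickle
from scipy.spatial.transform import Rotation as R
def load(n): return pickle.load(open(f"pics/{n}.pkl","rb"))
def pose(c,s=None):
    if c.get("origin") is not None and "tool_from_camera" not in c:
        return R.from_quat(c["orientation"],scalar_first=True).as_matrix(),np.array(c["origin"])
    T=np.array(c["tool_from_camera"]);Rt=R.from_quat(s["orientation"],scalar_first=True).as_matrix()
    return Rt@T[:3,:3],Rt@T[:3,3]+s["tool_pos"]
def cloud(c,s=None):
    K=c["camera_matrix"];z=c["range_z"];v,u=np.mgrid[:z.shape[0],:z.shape[1]]
    p=np.stack([(u-K[0,2])/K[0,0]*z,(v-K[1,2])/K[1,1]*z,z],-1)
    Rm,o=pose(c,s);return p@Rm.T+o
def onplane(c,u,v,z,s=None):
    K=c["camera_matrix"];Rm,o=pose(c,s)
    d=Rm@np.array([(u-K[0,2])/K[0,0],(v-K[1,2])/K[1,1],1]);return o+d*(z-o[2])/d[2]
def crop(c,x0,y0,x1,y1,f,name):
    cv2.imwrite(f"pics/{name}.png",cv2.resize(c["frame"][y0:y1,x0:x1,::-1],None,fx=f,fy=f,interpolation=cv2.INTER_CUBIC))
E
python3 - <<'E'
from h import *
for n in("top","side"):
    c=load(n+"0");P=cloud(c);hsv=cv2.cvtColor(c["frame"],cv2.COLOR_RGB2HSV)
    print(n)
    for name,lo,hi in(("red",0,6),("red2",174,180),("yel",18,30),("green",50,75),("blue",105,120),("pink",160,174),("turq",80,95)):
        m=((hsv[...,0]>=lo)&(hsv[...,0]<=hi)&(hsv[...,1]>110)&(hsv[...,2]>40)).astype(np.uint8)
        k,l,st,ce=cv2.connectedComponentsWithStats(m)
        for i in range(1,k):
            if st[i,4]>60:
                q=P[l==i];q=q[np.isfinite(q).all(1)];zz=np.percentile(q[:,2],[5,50,95])
                r=cv2.minAreaRect((q[:,:2]*1000).astype(np.float32))
                print(name,st[i].tolist(),"z",zz.round(3),"rect",np.round(r[0]),np.round(r[1]),round(r[2],1))
c=load("top0");crop(c,240,100,360,260,3.7,"stk")
c=load("side0");crop(c,220,140,400,300,4,"stks")
E
```

```text
top
red [355, 106, 41, 60, 987] z [0.001 0.005 0.016] rect [ 490. -174.] [105. 462.] 58.0
red [268, 133, 21, 42, 279] z [0.045 0.048 0.051] rect [564.  -0.] [108.  45.] 8.1
yel [302, 126, 24, 42, 294] z [0.045 0.048 0.052] rect [473. -71.] [ 69. 322.] 79.2
yel [387, 176, 40, 61, 1088] z [0.001 0.005 0.016] rect [ 363. -222.] [151. 411.] 30.9
green [271, 119, 45, 25, 595] z [0.089 0.092 0.095] rect [481. -46.] [309. 107.] 5.3
green [128, 176, 50, 60, 837] z [0.001 0.004 0.016] rect [367. 213.] [430. 132.] 61.3
blue [159, 102, 41, 59, 943] z [0.001 0.004 0.016] rect [494. 174.] [489. 107.] 34.1
blue [277, 152, 46, 25, 641] z [0.089 0.092 0.095] rect [439. -55.] [227. 109.] 3.5
turq [130, 281, 46, 40, 751] z [0.021 0.044 0.047] rect [225. 173.] [105. 396.] 13.2
side
red [379, 224, 67, 47, 1065] z [0.001 0.005 0.016] rect [ 267. -380.] [906. 143.] 19.5
red2 [257, 211, 30, 32, 348] z [0.04  0.044 0.048] rect [ 133. -266.] [854.  70.] 46.2
red2 [324, 370, 23, 14, 68] z [0.041 0.044 0.047] rect [ 235. -358.] [23. 46.] 23.8
red2 [295, 397, 28, 12, 77] z [0.014 0.037 0.045] rect [ 157. -356.] [10. 53.] 49.4
yel [332, 195, 37, 33, 334] z [0.032 0.047 0.052] rect [ 230. -313.] [926.  78.] 33.1
yel [351, 287, 73, 58, 1398] z [0.001 0.005 0.016] rect [ 173. -420.] [702. 140.] 18.6
green [181, 138, 43, 42, 604] z [0.001 0.005 0.016] rect [146. -82.] [1170.  123.] 55.3
green [324, 164, 45, 32, 502] z [0.086 0.092 0.096] rect [ 272. -324.] [977. 112.] 40.4
blue [248, 116, 47, 43, 664] z [0.    0.005 0.017] rect [ 255. -113.] [1241.  130.] 45.1
blue [305, 183, 46, 34, 670] z [0.079 0.091 0.096] rect [ 230. -329.] [904. 110.] 43.2
pink [254, 211, 33, 46, 728] z [0.01  0.043 0.048] rect [ 131. -263.] [854.  77.] 46.2
pink [292, 370, 58, 40, 526] z [0.007 0.037 0.046] rect [  60. -484.] [442. 113.] 44.5
turq [119, 183, 22, 37, 458] z [0.036 0.044 0.048] rect [  24. -107.] [1032.   64.] 68.3
```

```bash
python3 - <<'E'
from h import *
c=load("top0");crop(c,110,90,250,250,3.6,"L");crop(c,320,90,460,250,3.6,"Rr")
E
```

```text
(no output)
```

View pics/stk.png

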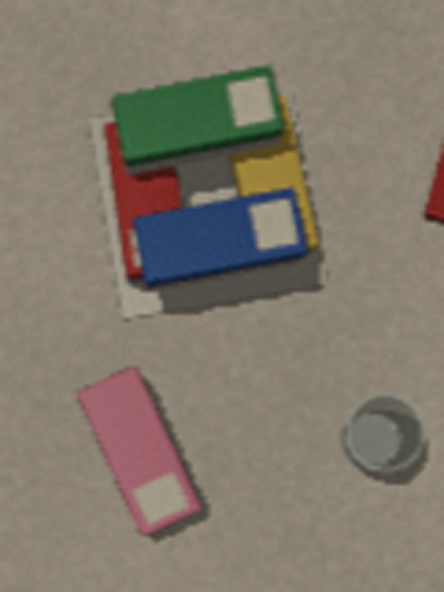

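View pics/stks.png

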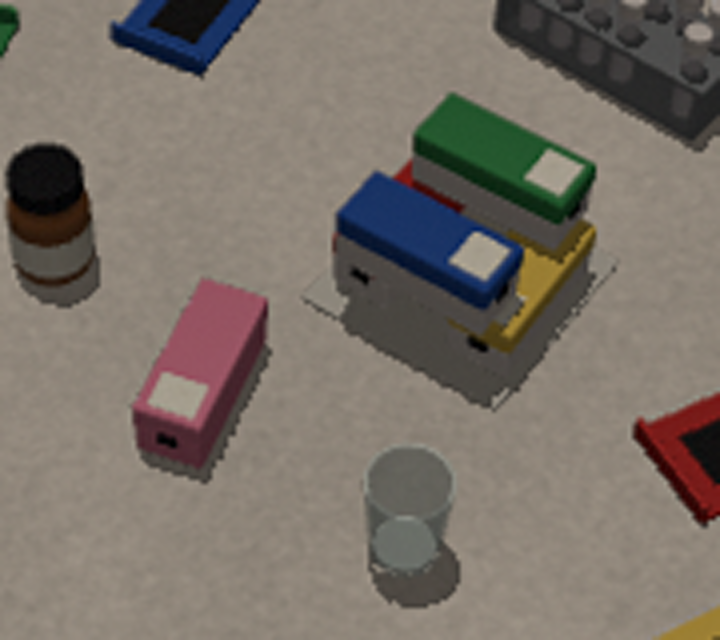

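View pics/L.png

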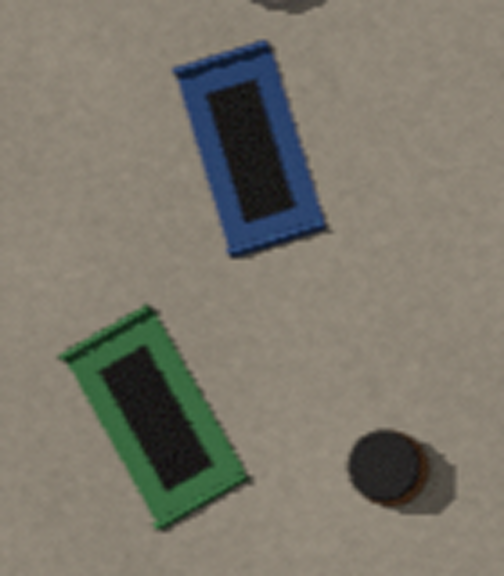

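View pics/Rr.png

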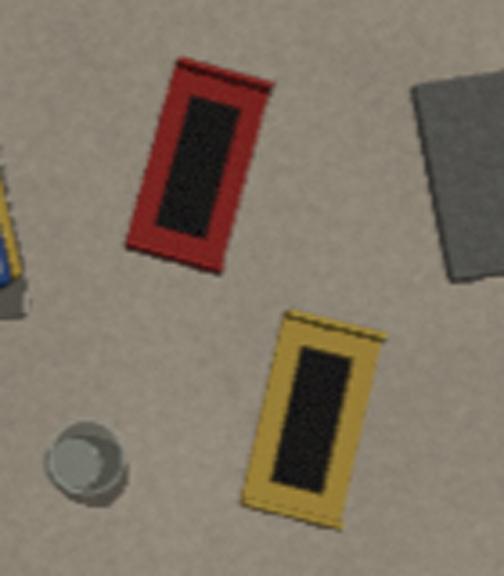

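```bash
cat > meas.py <<'E'
from h import *
HUE={"red":(175,6),"yellow":(18,30),"green":(50,75),"blue":(105,120)}
def mask(hsv,n):
    lo,hi=HUE[n];h=hsv[...,0]
    m=((h>=lo)|(h<=hi)) if lo>hi else (h>=lo)&(h<=hi)
    return (m&(hsv[...,1]>100)&(hsv[...,2]>35))
def rect(c,m,z,s=None):
    cs,_=cv2.findContours(m.astype(np.uint8),cv2.RETR_EXTERNAL,cv2.CHAIN_APPROX_NONE)
    k=max(cs,key=cv2.contourArea);h=cv2.convexHull(k)[:,0,:]
    q=np.array([onplane(c,u,v,z,s)[:2] for u,v in h])*1000
    r=cv2.minAreaRect(q.astype(np.float32));b=cv2.boxPoints(r)
    e=b[1]-b[0],b[2]-b[1];e=max(e,key=np.linalg.norm)
    a=np.degrees(np.arctan2(e[1],e[0]))%180
    return np.round(r[0],1),np.round(sorted(r[1]),1),round(a,1)
E
python3 - <<'E'
from meas import *
for n in("top","side"):
    c=load(n+"0");P=cloud(c);hsv=cv2.cvtColor(c["frame"],cv2.COLOR_RGB2HSV)
    for col in HUE:
        m=mask(hsv,col)
        ok=c["range_z"]>0
        t=m&ok&(P[...,2]<.02)
        k,l,st,_=cv2.connectedComponentsWithStats(t.astype(np.uint8))
        i=1+np.argmax(st[1:,4]);t=l==i
        x,y,w,h=st[i,:4]
        print(n,col,"tray out",*rect(c,t,.006))
        sub=np.zeros_like(m);hullm=np.zeros(m.shape,np.uint8)
        pts=np.argwhere(t)[:,::-1].astype(np.int32)
        cv2.fillConvexPoly(hullm,cv2.convexHull(pts),1)
        hullm=cv2.erode(hullm,np.ones((5,5)))
        pad=(hullm>0)&(hsv[...,2]<45)
        print("   pad",*rect(c,pad,.004))
        b=m&(P[...,2]>.035)
        if col in("green","blue"):
            ss=hsv.copy();
            lab=(P[...,2]>.075)&ok&(P[...,2]<.1)
            k,l,st,_=cv2.connectedComponentsWithStats((b).astype(np.uint8));i=1+np.argmax(st[1:,4])
            print("   box",*rect(c,l==i,.092))
        else:
            q=P[b&ok];print("   box z",np.median(q[:,2]).round(4))
E
```

```text
top red tray out [ 620.4 -255.2] [ 73.5 151.6] 163.4
   pad [ 618.5 -255.2] [ 36.2 101.1] 163.1
   box z 0.0449
top yellow tray out [ 429.7 -334.7] [ 77.2 150. ] 165.3
   pad [ 428.7 -333.8] [35.5 99.6] 165.5
   box z 0.0582
top green tray out [434.  335.2] [ 72.7 148.4] 30.5
   pad [433.8 334.3] [ 37.6 101.5] 30.3
   box [607.1 -35.1] [ 45.9 106.8] 101.2
top blue tray out [634.6 269.2] [ 72.9 150.8] 17.5
   pad [633.5 269.2] [ 36.6 101.1] 16.9
   box [525.4 -48.7] [ 46.7 106.8] 100.4
side red tray out [ 621.2 -254.7] [ 81.1 156. ] 163.3
   pad [ 619.4 -254.7] [ 37.7 101.7] 163.4
   box z 0.0451
side yellow tray out [ 431.2 -333.4] [ 78.8 154.5] 165.3
   pad [ 429.7 -333.3] [ 37.6 101.7] 165.4
   box z 0.0476
side green tray out [436.2 335.7] [ 77.7 158.7] 30.1
   pad [434.6 335.2] [ 38.9 104.5] 30.3
   box [603.4 -39.5] [ 55.1 111.4] 100.6
side blue tray out [635.8 270.1] [ 79.9 160.4] 17.4
   pad [634.3 268.9] [ 38.6 102.5] 17.5
   box [521.8 -53.2] [ 56.3 112.1] 100.7
```

```bash
cat > go.py <<'E'
# usage: go.py x y z(mm) jawyaw(deg) : shift/turn in tool axes from the measured pose
import sys
from h import *
from workcell import bot
s=bot.sense();Rt=R.from_quat(s["orientation"],scalar_first=True).as_matrix()
x,y,z,a=map(float,sys.argv[1:5]);a=np.radians(a)
Y=np.array([np.cos(a),np.sin(a),0]);Z=np.array([0,0,-1.]);X=np.cross(Y,Z)
Rd=np.stack([X,Y,Z],1)
t=Rt.T@(np.array([x,y,z])/1000-s["tool_pos"]);w=R.from_matrix(Rt.T@Rd).as_rotvec()
yaw=np.degrees(np.arctan2(Rt[1,1],Rt[0,1]))
print("at",(s["tool_pos"]*1000).round(1),"yaw",yaw.round(2),"clock",round(s["clock"],2),"open",round(s["opening"]*91,1),"F",s["contact_force"].round(1),"q",s["q"].round(2))
print("shift",t.round(4),"turn",w.round(4))
E
python3 go.py 590 -37 220 10.7
```

```text
at [186.8 596.1 213.5] yaw 72.59 clock 0.15 open 90.8 F [-0.7  0.3 -0.2] q [ 1.17  0.49  1.35  0.    1.3  -0.1 ]
shift [-0.5741 -0.4835 -0.0061] turn [-9.0000e-04  4.0000e-04  1.0803e+00]
```

Call:
{"name": "apply_moves", "arguments": {"steps": [[-0.036,-0.03,-0.003,0,0,0.068,-0.54],[-0.072,-0.06,-0.006,0,0,0.135,-0.54],[-0.108,-0.09,-0.006,0,0,0.203,-0.54],[-0.144,-0.121,-0.006,0,0,0.27,-0.54],[-0.18,-0.151,-0.006,0,0,0.338,-0.54]], "squeeze": 20}}

```text
clock: 0.65
tool_pos: [0.314, 0.3967, 0.2199]
orientation: [-0.0, 0.317, 0.949, -0.0]
contact_force: [1.0, 0.4, -0.2]
opening: 0.774
```

```bash
python3 go.py 590 -37 220 10.7
```

```text
at [314.  396.7 219.9] yaw 53.09 clock 0.65 open 70.4 F [ 1.   0.4 -0.2] q [ 0.78  0.32  1.63 -0.    1.2  -0.14]
shift [-4.811e-01 -1.810e-01 -1.000e-04] turn [-1.000e-04  1.000e-04  7.398e-01]
```

Call:
{"name": "apply_moves", "arguments": {"steps": [[-0.044,-0.016,0,0,0,0.07,-0.54],[-0.088,-0.033,0,0,0,0.14,-0.54],[-0.132,-0.05,0,0,0,0.21,-0.54],[-0.176,-0.066,0,0,0,0.28,-0.54],[-0.22,-0.083,0,0,0,0.35,-0.54]]}}

```text
clock: 1.15
tool_pos: [0.4408, 0.1985, 0.22]
orientation: [0.0, 0.477, 0.879, 0.0]
contact_force: [1.3, 0.9, 0.0]
opening: 0.77
```

```bash
python3 go.py 590 -37 220 10.7
```

```text
at [440.8 198.5 220. ] yaw 33.01 clock 1.15 open 70.1 F [1.3 0.9 0. ] q [ 0.3   0.29  1.68  0.    1.18 -0.28]
shift [-0.2788 -0.0032 -0.    ] turn [ 2.000e-04 -0.000e+00  3.894e-01]
```

Call:
{"name": "apply_moves", "arguments": {"steps": [[-0.05,-0.001,0,0,0,0.075,-0.54],[-0.1,-0.001,0,0,0,0.15,-0.54],[-0.15,-0.002,0,0,0,0.23,-0.54],[-0.2,-0.003,0,0,0,0.31,-0.54],[-0.248,-0.003,0,0,0,0.389,-0.54]]}}

```text
clock: 1.65
tool_pos: [0.574, -0.0112, 0.2198]
orientation: [-0.0, 0.638, 0.77, -0.0]
contact_force: [1.0, 1.2, -0.6]
opening: 0.77
```

```bash
python3 go.py 590 -37 220 10.7
```

```text
at [574.  -11.2 219.8] yaw 10.67 clock 1.65 open 70.1 F [ 1.   1.2 -0.6] q [-0.12  0.42  1.47  0.    1.26 -0.31]
shift [-0.0284  0.011  -0.0002] turn [-0.0001 -0.0001 -0.0005]
```

Call:
{"name": "apply_moves", "arguments": {"steps": [[-0.028,0.011,0,0,0,0,-0.54],[-0.028,0.011,0,0,0,0,-0.54],[-0.028,0.011,0,0,0,0,-0.54],[-0.028,0.011,0,0,0,0,-0.54],[-0.028,0.011,0,0,0,0,-0.54]]}}

```text
clock: 2.15
tool_pos: [0.5889, -0.0334, 0.22]
orientation: [-0.0, 0.636, 0.771, -0.0]
contact_force: [0.1, -0.4, 0.2]
opening: 0.765
```

```bash
cat > wr.py <<'E'
import sys
from h import *
from workcell import bot
n=sys.argv[1];s=bot.sense();c=bot.read_camera("wrist")
pickle.dump(c,open(f"pics/{n}.pkl","wb"));pickle.dump(s,open(f"pics/{n}_s.pkl","wb"))
cv2.imwrite(f"pics/{n}.png",c["frame"][:,:,::-1])
print(s["tool_pos"],s["qvel"].round(3))
E
python3 wr.py w1; python3 go.py 606.5 -36 220 10.7
```

```text
[ 0.58885323 -0.0333652   0.22002362] [-0.001  0.    -0.003 -0.    -0.001 -0.003]
at [589.  -33.4 220.1] yaw 10.96 clock 2.2 open 70.1 F [ 0.1 -0.4  0.8] q [-0.16  0.44  1.43  0.    1.28 -0.35]
shift [-0.0059  0.0167  0.0001] turn [-0.0001 -0.0001  0.0045]
```

View pics/w1.png

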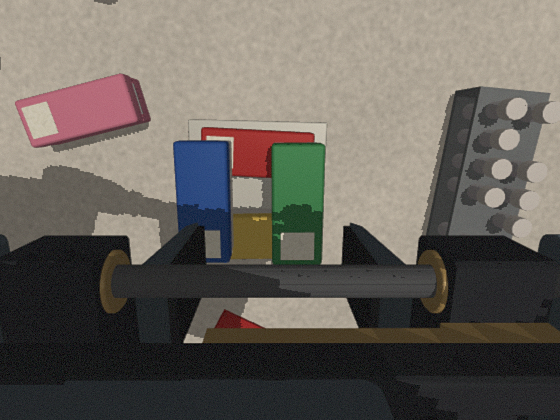

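The wrist view shows the blue lid at cols 175–231, rows 141–262, green at cols 272–324, rows 143–264, and the red box's far edge at row 128 (cols 201–315). I'll convert those.

```bash
python3 - <<'E'
from meas import *
c=load("w1");s=load("w1_s")
for nm,z,pts in(("green",.092,[(272,143),(324,144),(323,264),(272,264)]),("blue",.092,[(174.5,141),(230,141),(231,261),(179,262)]),("red",.048,[(201,128),(314,133)])):
    q=np.array([onplane(c,u,v,z,s)[:2] for u,v in pts])*1000
    print(nm,q.round(1).tolist(),"mean",q.mean(0).round(1))
P=cloud(c,s);hsv=cv2.cvtColor(c["frame"],cv2.COLOR_RGB2HSV);ok=c["range_z"]>0
for col in HUE:
    m=mask(hsv,col)&ok; m[300:]=0
    k,l,st,_=cv2.connectedComponentsWithStats(m.astype(np.uint8));i=1+np.argmax(st[1:,4])
    zz=np.median(P[l==i][:,2]);print(col,"z",zz.round(4),st[i],*rect(c,l==i,.092 if col in("green","blue") else .048,s))
E
```

```text
green [[577.1, 14.3], [620.2, 21.8], [643.5, -83.9], [597.7, -92.8]] mean [609.6 -35.2]
blue [[496.4, 0.3], [542.1, 9.2], [560.4, -97.0], [513.9, -107.0]] mean [528.2 -48.6]
red [[508.1, 12.8], [615.1, 28.7]] mean [561.6  20.7]
red z 0.0486 [ 201  127  113   51 2545] [564.4  -0.8] [ 45.6 107.8] 7.9
yellow z 0.0486 [ 231  213   41   46 1760] [573.6 -84.7] [41.8 48.7] 100.9
green z 0.0926 [ 272  143   53  122 5074] [609.1 -35.1] [ 44.2 109.1] 100.9
blue z 0.0926 [ 173  141   58  122 5019] [527.7 -48.9] [ 46.5 108.8] 100.6
```

```bash
python3 go.py 608.5 -35.3 56 10.9
```

```text
at [589.  -33.4 220.1] yaw 10.96 clock 2.2 open 70.1 F [ 0.1 -0.4  0.8] q [-0.16  0.44  1.43  0.    1.28 -0.35]
shift [-0.0056  0.0188  0.1641] turn [-0.0001 -0.0001  0.001 ]
```

Call:
{"name": "apply_moves", "arguments": {"steps": [[-0.003,0.01,0.01,0,0,0,-0.54],[-0.0056,0.0188,0.03,0,0,0,-0.54],[-0.0056,0.0188,0.06,0,0,0,-0.54],[-0.0056,0.0188,0.09,0,0,0,-0.54],[-0.0056,0.0188,0.1,0,0,0,-0.54]]}}

```text
clock: 2.7
tool_pos: [0.6076, -0.0358, 0.1166]
orientation: [-0.002, 0.637, 0.771, -0.001]
contact_force: [-0.7, 0.1, 0.9]
opening: 0.77
```

```bash
python3 go.py 608.5 -35.3 56 10.9
```

```text
at [607.6 -35.8 116.6] yaw 10.91 clock 2.7 open 70.1 F [-0.7  0.1  0.9] q [-0.16  0.58  1.49 -0.    1.08 -0.35]
shift [0.0002 0.0012 0.0606] turn [-0.004  -0.0014  0.0002]
```

Call:
{"name": "apply_moves", "arguments": {"steps": [[0,0.0005,0.015,0,0,0,-0.54],[0,0.0005,0.032,0,0,0,-0.54],[0,0.0005,0.05,0,0,0,-0.54],[0,0.0005,0.062,0,0,0,-0.54],[0,0.0005,0.062,0,0,0,-0.54]]}}

```text
clock: 3.2
tool_pos: [0.6089, -0.036, 0.0568]
orientation: [-0.001, 0.637, 0.771, -0.0]
contact_force: [0.3, 0.1, 0.2]
opening: 0.764
```

```bash
python3 go.py 608.5 -35.3 56 10.9; python3 wr.py w2
```

```text
at [608.9 -36.   56.8] yaw 10.9 clock 3.2 open 69.5 F [0.3 0.1 0.2] q [-0.16  0.66  1.54 -0.    0.95 -0.35]
shift [ 0.0008 -0.0003  0.0008] turn [-0.0018 -0.0006 -0.0001]
[ 0.60892523 -0.03603594  0.05678348] [-0.    -0.03  -0.018  0.     0.029 -0.001]
```

View pics/w2.png

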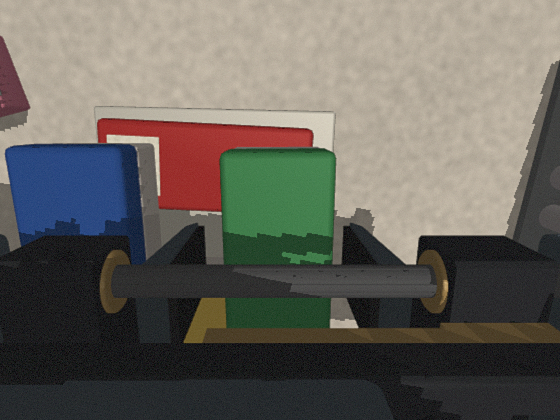

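Green (cols 221–335) sits between the fingers, which are at about cols 200 and 350. Closing.

Call:
{"name": "apply_moves", "arguments": {"steps": [[0,0,0,0,0,0,0.3],[0,0,0,0,0,0,0.5],[0,0,0,0,0,0,0.5],[0,0,0,0,0,0,0.5],[0,0,0,0,0,0,0.5]], "squeeze": 20}}

```text
clock: 3.75
tool_pos: [0.6098, -0.0363, 0.0586]
orientation: [0.0, 0.637, 0.771, 0.0]
contact_force: [0.3, 0.1, 6.7]
opening: 0.505
```

```bash
python3 go.py 608.5 -35.3 56 10.9
```

```text
at [609.8 -36.3  58.6] yaw 10.88 clock 3.75 open 46.0 F [0.3 0.1 6.7] q [-0.16  0.65  1.54  0.    0.95 -0.35]
shift [ 0.0012 -0.0011  0.0026] turn [ 0.0011  0.0004 -0.0003]
```

Call:
{"name": "apply_moves", "arguments": {"steps": [[0,0,-0.005,0,0,0,0.5],[0,0,-0.02,0,0,0,0.5],[0,0,-0.045,0,0,0,0.5],[0,0,-0.075,0,0,0,0.5],[0,0,-0.105,0,0,0,0.5]]}}

```text
clock: 4.25
tool_pos: [0.6089, -0.0362, 0.1641]
orientation: [-0.0, 0.637, 0.771, -0.0]
contact_force: [1.2, -0.5, -2.4]
opening: 0.504
```

```bash
python3 go.py 434 335 190 -59.7;python3 wr.py w3
```

```text
at [608.9 -36.2 164.1] yaw 10.88 clock 4.25 open 45.9 F [ 1.2 -0.5 -2.4] q [-0.16  0.52  1.44 -0.    1.18 -0.35]
shift [ 0.3975 -0.1017 -0.0257] turn [-9.0000e-04  3.0000e-04  1.2319e+00]
[ 0.60890231 -0.03618441  0.1640654 ] [ 0.    -0.343 -0.316  0.002  0.652 -0.001]
```

View pics/w3.png

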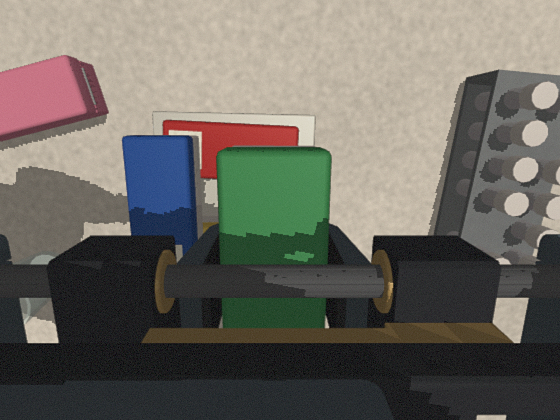

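Call:
{"name": "apply_moves", "arguments": {"steps": [[0.015,-0.004,-0.01,0,0,0.046,0.5],[0.045,-0.011,-0.02,0,0,0.139,0.5],[0.08,-0.02,-0.025,0,0,0.248,0.5],[0.12,-0.03,-0.025,0,0,0.37,0.5],[0.16,-0.041,-0.025,0,0,0.495,0.5]]}}

```text
clock: 4.8
tool_pos: [0.5381, 0.1143, 0.1882]
orientation: [0.0, 0.808, 0.589, 0.0]
contact_force: [0.5, 0.2, -1.3]
opening: 0.506
```

```bash
python3 go.py 434 335 190 -59.7
```

```text
at [538.1 114.3 188.2] yaw -17.8 clock 4.8 open 46.1 F [ 0.5  0.2 -1.3] q [0.1  0.42 1.57 0.   1.16 0.41]
shift [ 0.1784 -0.1666 -0.0018] turn [ 3.000e-04 -3.000e-04  7.313e-01]
```

Call:
{"name": "apply_moves", "arguments": {"steps": [[0.027,-0.025,0,0,0,0.11,0.5],[0.054,-0.05,0,0,0,0.22,0.5],[0.081,-0.076,0,0,0,0.33,0.5],[0.108,-0.101,0,0,0,0.44,0.5],[0.132,-0.123,0,0,0,0.54,0.5]]}}

```text
clock: 5.3
tool_pos: [0.4601, 0.2774, 0.1881]
orientation: [-0.0, 0.936, 0.353, -0.0]
contact_force: [0.4, 0.6, -1.5]
opening: 0.503
```

```bash
python3 go.py 434 335 160 -59.7
```

```text
at [460.1 277.4 188.1] yaw -48.65 clock 5.3 open 45.7 F [ 0.4  0.6 -1.5] q [0.43 0.4  1.6  0.   1.15 1.28]
shift [ 0.0185 -0.0605  0.0281] turn [-1.000e-04  0.000e+00  1.928e-01]
```

Call:
{"name": "apply_moves", "arguments": {"steps": [[0.007,-0.022,0.003,0,0,0.08,0.5],[0.013,-0.042,0.01,0,0,0.14,0.5],[0.017,-0.055,0.018,0,0,0.18,0.5],[0.0185,-0.0605,0.028,0,0,0.193,0.5],[0.0185,-0.0605,0.038,0,0,0.193,0.5]]}}

```text
clock: 5.8
tool_pos: [0.4346, 0.3338, 0.1493]
orientation: [0.0, 0.965, 0.264, -0.0]
contact_force: [-0.1, 0.4, -2.9]
opening: 0.501
```

```bash
python3 go.py 434 335 60 -59.7
```

```text
at [434.6 333.8 149.3] yaw -59.39 clock 5.8 open 45.6 F [-0.1  0.4 -2.9] q [ 0.55  0.46  1.62 -0.    1.07  1.58]
shift [ 0.0001 -0.0014  0.0893] turn [0.     0.     0.0053]
```

Call:
{"name": "apply_moves", "arguments": {"steps": [[0,-0.0008,0.02,0,0,0.003,0.5],[0,-0.0008,0.045,0,0,0.003,0.5],[0,-0.0008,0.07,0,0,0.003,0.5],[0,-0.0008,0.09,0,0,0.003,0.5],[0,-0.0008,0.105,0,0,0.003,0.5]]}}

```text
clock: 6.3
tool_pos: [0.4344, 0.333, 0.0432]
orientation: [0.0, 0.965, 0.262, -0.001]
contact_force: [0.5, 0.4, -2.0]
opening: 0.503
```

```bash
python3 wr.py w4;python3 go.py 434 335 15 -59.7
```

```text
[0.43441597 0.33298723 0.04321084] [ 0.002  0.227  0.09  -0.    -0.324  0.001]
at [433.6 332.5  41.5] yaw -59.63 clock 6.35 open 45.8 F [-1.7 -0.8 -4.8] q [ 0.55  0.62  1.71 -0.    0.82  1.59]
shift [ 0.0017 -0.002   0.0265] turn [0.0002 0.0038 0.0013]
```

View pics/w4.png

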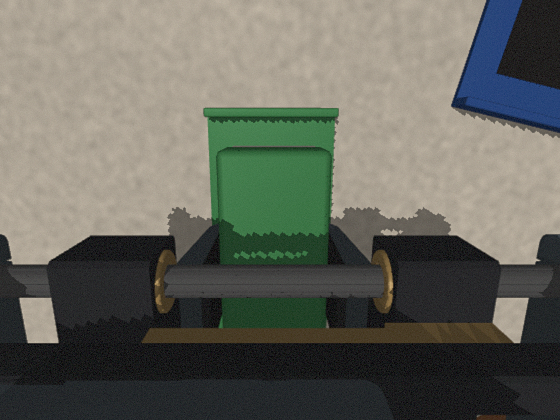

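Call:
{"name": "apply_moves", "arguments": {"steps": [[0.001,-0.001,0.008,0,0,0,0.5],[0.001,-0.001,0.015,0,0,0,0.5],[0.001,-0.001,0.02,0,0,0,0.5],[0.001,-0.001,0.024,0,0,0,0.5],[0.001,-0.001,0.026,0,0,0,0.5]]}}

```text
clock: 6.85
tool_pos: [0.4349, 0.3356, 0.0188]
orientation: [-0.0, 0.965, 0.262, 0.0]
contact_force: [-0.8, -0.3, -1.7]
opening: 0.503
```

```bash
python3 go.py 434 335 15 -59.7
```

```text
at [434.9 335.6  18.8] yaw -59.64 clock 6.85 open 45.8 F [-0.8 -0.3 -1.7] q [ 0.55  0.66  1.72 -0.    0.77  1.59]
shift [-0.0011  0.      0.0038] turn [ 0.     -0.0001  0.0011]
```

Call:
{"name": "apply_moves", "arguments": {"steps": [[0,0,0.001,0,0,0,0.5],[0,0,0.002,0,0,0,0.5],[0,0,0.003,0,0,0,0.5],[0,0,0.004,0,0,0,0.5],[0,0,0.004,0,0,0,0.5]]}}

```text
clock: 7.35
tool_pos: [0.4348, 0.3356, 0.0149]
orientation: [0.0, 0.965, 0.262, -0.0]
contact_force: [-0.1, 0.2, -1.7]
opening: 0.505
```

Call:
{"name": "apply_moves", "arguments": {"steps": [[0,0,0.0007,0,0,0,0.5],[0,0,0.0014,0,0,0,0.5],[0,0,0.002,0,0,0,0.5],[0,0,0.002,0,0,0,0.5],[0,0,0.002,0,0,0,0.5]]}}

```text
clock: 7.85
tool_pos: [0.435, 0.3357, 0.0141]
orientation: [-0.0, 0.965, 0.262, 0.001]
contact_force: [-4.4, -2.3, 23.7]
opening: 0.505
```

Call:
{"name": "apply_moves", "arguments": {"steps": [[0,0,0.0012,0,0,0,0.2],[0,0,0.0012,0,0,0,-0.1],[0,0,0.0012,0,0,0,-0.35],[0,0,0.0012,0,0,0,-0.35],[0,0,0.0012,0,0,0,-0.35]]}}

```text
clock: 8.35
tool_pos: [0.4348, 0.3355, 0.0116]
orientation: [0.0, 0.965, 0.262, -0.0]
contact_force: [-1.1, -0.2, 0.1]
opening: 0.67
```

```bash
python3 wr.py w5;python3 go.py 526.5 -48.8 200 10.6
```

```text
[0.43481876 0.3355405  0.01160594] [0.001 0.002 0.002 0.    0.001 0.002]
at [434.8 335.5  11.6] yaw -59.64 clock 8.4 open 61.5 F [ 0.1  0.4 -0.1] q [ 0.55  0.67  1.72 -0.    0.75  1.59]
shift [-0.1152  0.378  -0.1883] turn [-0.000e+00  1.000e-04 -1.226e+00]
```

View pics/w5.png

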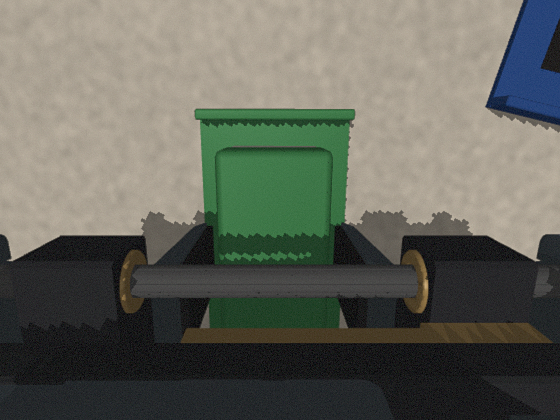

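Green sits flat in its tray, cols 216–333 within the tray's 202–350. Going up, then to blue.

Call:
{"name": "apply_moves", "arguments": {"steps": [[0,0,-0.015,0,0,0,-0.35],[0,0,-0.05,0,0,0,-0.35],[0,0,-0.095,0,0,0,-0.35],[-0.015,0.04,-0.14,0,0,-0.12,-0.54],[-0.027,0.085,-0.18,0,0,-0.25,-0.54]]}}

```text
clock: 8.9
tool_pos: [0.4499, 0.2653, 0.1779]
orientation: [-0.0, 0.924, 0.383, 0.0]
contact_force: [1.3, -0.2, -0.1]
opening: 0.769
```

```bash
python3 go.py 526.5 -48.8 170 10.6
```

```text
at [449.9 265.3 177.9] yaw -44.94 clock 8.9 open 69.9 F [ 1.3 -0.2 -0.1] q [0.42 0.39 1.64 0.   1.11 1.2 ]
shift [-0.1682  0.2761  0.0079] turn [ 6.000e-04 -6.000e-04 -9.694e-01]
```

Call:
{"name": "apply_moves", "arguments": {"steps": [[-0.024,0.039,0,0,0,-0.138,-0.54],[-0.048,0.079,0,0,0,-0.277,-0.54],[-0.072,0.118,0,0,0,-0.415,-0.54],[-0.096,0.158,0,0,0,-0.554,-0.54],[-0.12,0.197,0,0,0,-0.692,-0.54]]}}

```text
clock: 9.4
tool_pos: [0.4995, 0.0579, 0.1763]
orientation: [0.0, 0.758, 0.652, 0.0]
contact_force: [0.4, -0.3, -0.1]
opening: 0.772
```

```bash
python3 go.py 526.5 -48.8 120 10.6
```

```text
at [499.5  57.9 176.3] yaw -8.65 clock 9.4 open 70.2 F [ 0.4 -0.3 -0.1] q [-0.    0.37  1.69  0.    1.08  0.15]
shift [-0.1014  0.0427  0.0563] turn [ 1.00e-04 -0.00e+00 -3.36e-01]
```

Call:
{"name": "apply_moves", "arguments": {"steps": [[-0.035,0.015,0,0,0,-0.12,-0.54],[-0.07,0.03,0.005,0,0,-0.24,-0.54],[-0.095,0.04,0.02,0,0,-0.32,-0.54],[-0.101,0.043,0.04,0,0,-0.336,-0.54],[-0.101,0.043,0.05,0,0,-0.336,-0.54]]}}

```text
clock: 9.9
tool_pos: [0.5258, -0.0479, 0.1248]
orientation: [-0.001, 0.641, 0.767, -0.0]
contact_force: [0.1, 0.4, 0.6]
opening: 0.769
```

```bash
python3 wr.py w6; python3 go.py 526.5 -48.8 57 10.6; python3 - <<'E'
from meas import *
c=load("w6");s=load("w6_s");hsv=cv2.cvtColor(c["frame"],cv2.COLOR_RGB2HSV)
m=mask(hsv,"blue");m[330:]=0
print(rect(c,m,.092,s))
E
```

```text
[ 0.52579575 -0.04792933  0.12483833] [ 0.036  0.119  0.106  0.005 -0.219  0.046]
at [525.  -46.9 123.9] yaw 10.21 clock 9.95 open 70.0 F [-1.1  0.6 -2.2] q [-0.2   0.47  1.69  0.    0.98 -0.38]
shift [-0.0022  0.0014  0.0669] turn [-0.0029 -0.0013 -0.0069]
(array([523.2, -31.4]), array([45.1, 73.9]), np.float32(100.8))
```

View pics/w6.png

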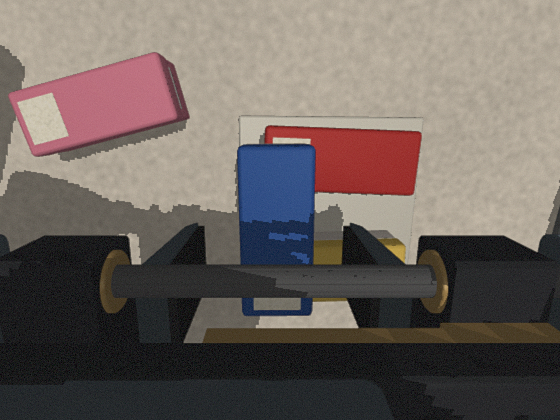

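Call:
{"name": "apply_moves", "arguments": {"steps": [[-0.002,0.0012,0.015,0,0,-0.005,-0.54],[-0.002,0.0012,0.035,0,0,-0.005,-0.54],[-0.002,0.0012,0.055,0,0,-0.005,-0.54],[-0.002,0.0012,0.0675,0,0,-0.005,-0.54],[-0.002,0.0012,0.0675,0,0,-0.005,-0.54]]}}

```text
clock: 10.45
tool_pos: [0.5269, -0.0479, 0.0578]
orientation: [-0.001, 0.639, 0.769, -0.001]
contact_force: [0.2, -0.8, 0.8]
opening: 0.766
```

```bash
python3 go.py 526.5 -48.8 57 10.7
```

```text
at [526.9 -47.9  57.8] yaw 10.61 clock 10.45 open 69.7 F [ 0.2 -0.8  0.8] q [-0.2   0.57  1.74 -0.    0.83 -0.39]
shift [-0.0008 -0.0006  0.0008] turn [-0.0021 -0.0008 -0.0016]
```

Call:
{"name": "apply_moves", "arguments": {"steps": [[0,-0.0004,0,0,0,0,0.3],[0,-0.0004,0,0,0,0,0.5],[0,-0.0004,0,0,0,0,0.5],[0,-0.0004,0,0,0,0,0.5],[0,-0.0004,0,0,0,0,0.5]]}}

```text
clock: 10.95
tool_pos: [0.5277, -0.0488, 0.0594]
orientation: [0.0, 0.639, 0.769, 0.0]
contact_force: [-1.1, 0.2, 8.1]
opening: 0.503
```

Call:
{"name": "apply_moves", "arguments": {"steps": [[0,0,-0.005,0,0,0,0.5],[0,0,-0.02,0,0,0,0.5],[0,0,-0.045,0,0,0,0.5],[0,0,-0.075,0,0,0,0.5],[0,0,-0.105,0,0,0,0.5]]}}

```text
clock: 11.45
tool_pos: [0.5269, -0.0487, 0.165]
orientation: [-0.0, 0.639, 0.769, -0.0]
contact_force: [0.1, 0.4, -0.9]
opening: 0.506
```

```bash
python3 go.py 634 269 190 -72.6;python3 wr.py w7
```

```text
at [526.9 -48.7 165. ] yaw 10.58 clock 11.45 open 46.0 F [ 0.1  0.4 -0.9] q [-0.2   0.42  1.64 -0.    1.08 -0.39]
shift [ 0.2926  0.1636 -0.025 ] turn [-6.0000e-04  2.0000e-04  1.4518e+00]
[ 0.52692927 -0.04867761  0.16500158] [-0.001 -0.401 -0.34   0.002  0.729 -0.002]
```

View pics/w7.png

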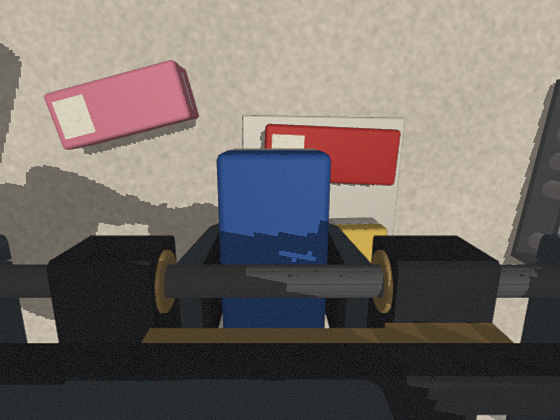

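Call:
{"name": "apply_moves", "arguments": {"steps": [[0.01,0.006,-0.01,0,0,0.05,0.5],[0.03,0.017,-0.02,0,0,0.15,0.5],[0.055,0.031,-0.025,0,0,0.27,0.5],[0.082,0.046,-0.025,0,0,0.4,0.5],[0.11,0.061,-0.025,0,0,0.53,0.5]]}}

```text
clock: 12.0
tool_pos: [0.5673, 0.0716, 0.1891]
orientation: [0.0, 0.82, 0.573, 0.0]
contact_force: [1.4, -1.8, -3.0]
opening: 0.501
```

```bash
python3 go.py 634 269 190 -72.6
```

```text
at [567.3  71.6 189.1] yaw -20.11 clock 12.0 open 45.6 F [ 1.4 -1.8 -3. ] q [ 0.02  0.44  1.51 -0.    1.19  0.37]
shift [ 0.2083 -0.0053 -0.0009] turn [ 3.000e-04 -3.000e-04  9.161e-01]
```

Call:
{"name": "apply_moves", "arguments": {"steps": [[0.029,-0.001,0,0,0,0.13,0.5],[0.058,-0.001,0,0,0,0.26,0.5],[0.087,-0.002,0,0,0,0.39,0.5],[0.116,-0.003,0,0,0,0.52,0.5],[0.145,-0.004,0,0,0,0.65,0.5]]}}

```text
clock: 12.5
tool_pos: [0.6124, 0.2095, 0.1888]
orientation: [0.0, 0.96, 0.281, -0.0]
contact_force: [-0.3, -0.9, -1.7]
opening: 0.503
```

```bash
python3 go.py 634 269 150 -72.6
```

```text
at [612.4 209.5 188.8] yaw -57.33 clock 12.5 open 45.7 F [-0.3 -0.9 -1.7] q [ 0.24  0.55  1.32 -0.    1.28  1.24]
shift [ 0.0503 -0.0384  0.0387] turn [-1.000e-04  4.000e-04  2.666e-01]
```

Call:
{"name": "apply_moves", "arguments": {"steps": [[0.02,-0.014,0.003,0,0,0.11,0.5],[0.036,-0.027,0.01,0,0,0.2,0.5],[0.047,-0.036,0.02,0,0,0.255,0.5],[0.0503,-0.0384,0.03,0,0,0.2666,0.5],[0.0503,-0.0384,0.04,0,0,0.2666,0.5]]}}

```text
clock: 13.0
tool_pos: [0.6334, 0.2681, 0.1479]
orientation: [0.0, 0.988, 0.155, -0.0]
contact_force: [-0.2, -0.8, -2.5]
opening: 0.504
```

```bash
python3 go.py 634 269 50 -72.6
```

```text
at [633.4 268.1 147.9] yaw -72.2 clock 13.0 open 45.9 F [-0.2 -0.8 -2.5] q [ 0.31  0.64  1.25 -0.    1.25  1.57]
shift [ 0.0009 -0.0007  0.0979] turn [0.0001 0.0005 0.007 ]
```

Call:
{"name": "apply_moves", "arguments": {"steps": [[0.0005,-0.0005,0.02,0,0,0.004,0.5],[0.0005,-0.0005,0.045,0,0,0.004,0.5],[0.0005,-0.0005,0.07,0,0,0.004,0.5],[0.0005,-0.0005,0.09,0,0,0.004,0.5],[0.0005,-0.0005,0.105,0,0,0.004,0.5]]}}

```text
clock: 13.5
tool_pos: [0.6332, 0.2674, 0.0421]
orientation: [0.0, 0.988, 0.152, -0.001]
contact_force: [-0.2, 0.2, -2.1]
opening: 0.505
```

```bash
python3 wr.py w8;python3 go.py 634 269 15 -72.6
```

```text
[0.63319151 0.26739529 0.04207043] [ 0.005  0.171  0.075  0.001 -0.263  0.01 ]
at [632.3 267.2  40.1] yaw -72.5 clock 13.55 open 45.9 F [-1.8 -0.7 -5.5] q [ 0.31  0.76  1.33 -0.    1.05  1.58]
shift [ 0.0022 -0.0012  0.0251] turn [0.0002 0.0041 0.0017]
```

View pics/w8.png

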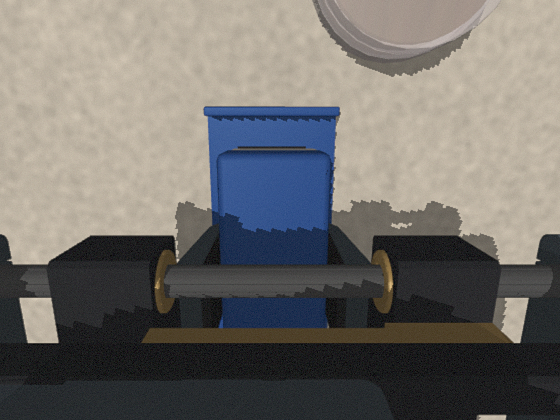

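Call:
{"name": "apply_moves", "arguments": {"steps": [[0.0012,-0.0008,0.008,0,0,0,0.5],[0.0012,-0.0008,0.015,0,0,0,0.5],[0.0012,-0.0008,0.02,0,0,0,0.5],[0.0012,-0.0008,0.024,0,0,0,0.5],[0.0012,-0.0008,0.026,0,0,0,0.5]]}}

```text
clock: 14.05
tool_pos: [0.6349, 0.2698, 0.0176]
orientation: [-0.0, 0.988, 0.152, 0.0]
contact_force: [-0.7, 0.2, -1.7]
opening: 0.502
```

Call:
{"name": "apply_moves", "arguments": {"steps": [[0,0,0.001,0,0,0,0.5],[0,0,0.0015,0,0,0,0.5],[0,0,0.002,0,0,0,0.5],[0,0,0.0025,0,0,0,0.5],[0,0,0.0025,0,0,0,0.5]]}}

```text
clock: 14.55
tool_pos: [0.635, 0.2698, 0.0155]
orientation: [-0.0, 0.988, 0.152, 0.0]
contact_force: [-0.6, 0.1, 1.5]
opening: 0.503
```

Call:
{"name": "apply_moves", "arguments": {"steps": [[0,0,0.0005,0,0,0,0.5],[0,0,0.0005,0,0,0,0.2],[0,0,0.0005,0,0,0,-0.1],[0,0,0.0005,0,0,0,-0.35],[0,0,0.0005,0,0,0,-0.35]]}}

```text
clock: 15.05
tool_pos: [0.6349, 0.2698, 0.0146]
orientation: [-0.0, 0.988, 0.152, 0.0]
contact_force: [-1.1, 0.1, 0.5]
opening: 0.667
```

```bash
python3 go.py 634 269 15 -72.6; python3 wr.py w9
```

```text
at [634.9 269.8  14.6] yaw -72.52 clock 15.05 open 60.7 F [-1.1  0.1  0.5] q [0.32 0.8  1.34 0.   1.   1.58]
shift [-0.0011  0.0005 -0.0004] turn [-0.     -0.0001  0.0013]
[0.63494466 0.26978446 0.01464007] [-0.    -0.     0.     0.001 -0.002 -0.   ]
```

View pics/w9.png

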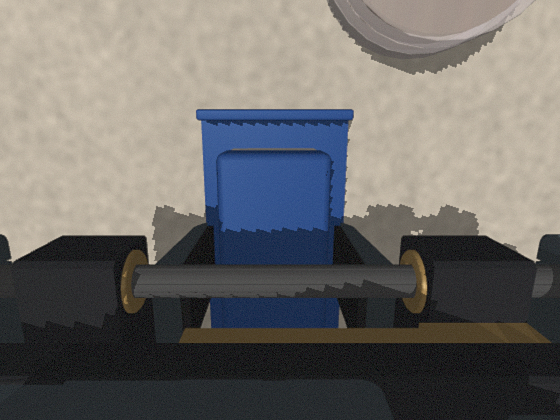

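Blue is in its tray, cols 217–333 within 203–349. Lifting off, then measuring the lower boxes from the fixed cameras.

Call:
{"name": "apply_moves", "arguments": {"steps": [[0,0,-0.015,0,0,0,-0.35],[0,0,-0.05,0,0,0,-0.35],[0,0,-0.095,0,0,0,-0.35],[0,0,-0.14,0,0,0,-0.54],[0,0,-0.17,0,0,0,-0.54]]}}

```text
clock: 15.6
tool_pos: [0.6357, 0.2701, 0.1895]
orientation: [-0.0, 0.988, 0.152, 0.002]
contact_force: [1.5, 0.2, 0.6]
opening: 0.764
```

```bash
python3 - <<'E'
from meas import *
from workcell import bot
for n in("top","side"):
    c=bot.read_camera(n);pickle.dump(c,open(f"pics/{n}1.pkl","wb"));P=cloud(c);hsv=cv2.cvtColor(c["frame"],cv2.COLOR_RGB2HSV)
    cv2.imwrite(f"pics/{n}1.png",c["frame"][:,:,::-1])
    for col in HUE:
        b=mask(hsv,col)&(P[...,2]>.035)&(P[...,2]<.06)
        k,l,st,_=cv2.connectedComponentsWithStats(b.astype(np.uint8));i=1+np.argmax(st[1:,4])
        print(n,col,st[i],np.median(P[l==i][:,2]).round(4),*rect(c,l==i,.048))
E
python3 go.py 562 0 180 -80
```

```text
top red [268 131  24  45 627] 0.0477 [563.5  -0.8] [ 45.3 111.2] 8.2
top yellow [300 126  26  45 640] 0.0478 [576.2 -85.7] [ 46.4 111.8] 11.6
at [637.4 270.6 193.9] yaw -72.52 clock 15.65 open 69.9 F [ 2.1 -0.7  5. ] q [ 0.32  0.6   1.19 -0.    1.33  1.58]
shift [-0.1534  0.2355  0.0124] turn [-0.0007 -0.0096  0.1306]Traceback (most recent call last):
  File "<stdin>", line 8, in <module>
    return _wrapfunc(a, 'argmax', axis=axis, out=out, **kwds)
    return bound(*args, **kwds)
ValueError: attempt to get argmax of an empty sequence
```

View pics/top1.png

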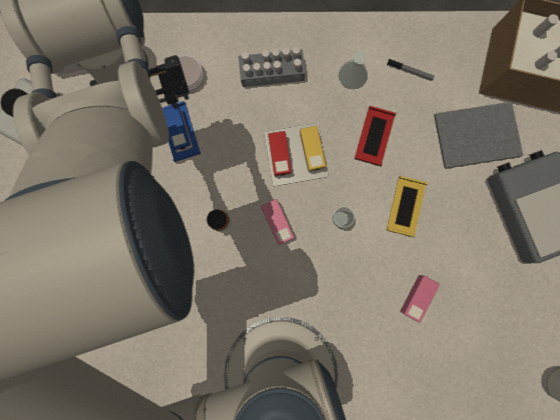

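Red lies at (279,153) px → (564,-1) mm at 8.1°, and yellow at (313,149) px → (576,-86) mm at 11.6°. Moving to red.

```bash
python3 go.py 564.5 -0.8 110 -81.9
```

```text
at [637.4 270.6 193.9] yaw -72.52 clock 15.65 open 69.9 F [ 2.1 -0.7  5. ] q [ 0.32  0.6   1.19 -0.    1.33  1.58]
shift [-0.1519  0.237   0.0824] turn [-0.0009 -0.0096  0.1637]
```

Call:
{"name": "apply_moves", "arguments": {"steps": [[-0.02,0.032,0,0,0,0.025,-0.54],[-0.046,0.071,0,0,0,0.05,-0.54],[-0.072,0.112,0,0,0,0.08,-0.54],[-0.098,0.153,0,0,0,0.11,-0.54],[-0.123,0.192,0.005,0,0,0.14,-0.54]]}}

```text
clock: 16.15
tool_pos: [0.5748, 0.048, 0.181]
orientation: [0.0, 0.997, 0.082, 0.001]
contact_force: [0.6, 0.3, -0.0]
opening: 0.772
```

```bash
python3 go.py 564.5 -0.8 110 -81.9
```

```text
at [574.8  48.  181. ] yaw -80.6 clock 16.15 open 70.3 F [ 0.6  0.3 -0. ] q [-0.02  0.46  1.51 -0.    1.17  1.39]
shift [-0.0183  0.0464  0.071 ] turn [ 0.0004 -0.0019  0.0226]
```

Call:
{"name": "apply_moves", "arguments": {"steps": [[-0.01,0.025,0.01,0,0,0.02,-0.54],[-0.016,0.04,0.025,0,0,0.0226,-0.54],[-0.0183,0.046,0.045,0,0,0.0226,-0.54],[-0.0183,0.046,0.065,0,0,0.0226,-0.54],[-0.0183,0.046,0.075,0,0,0.0226,-0.54]]}}

```text
clock: 16.65
tool_pos: [0.5642, 0.0011, 0.104]
orientation: [-0.0, 0.997, 0.071, -0.0]
contact_force: [-0.2, -0.6, -0.4]
opening: 0.77
```

```bash
python3 wr.py w10; python3 go.py 564.5 -0.8 14 -81.9; python3 - <<'E'
from meas import *
c=load("w10");s=load("w10_s");hsv=cv2.cvtColor(c["frame"],cv2.COLOR_RGB2HSV)
for n in("red","yellow"):
    m=mask(hsv,n);m[330:]=0
    print(n,rect(c,m,.048,s))
E
```

```text
[0.56419279 0.00105463 0.10399996] [ 0.01   0.123  0.069 -0.001 -0.204  0.001]
at [563.8   1.3 103.1] yaw -81.85 clock 16.7 open 70.1 F [-1.3  0.6 -1.8] q [-0.1   0.54  1.62 -0.    0.98  1.32]
shift [0.0006 0.0022 0.0891] turn [-0.0005  0.0021  0.0009]
red (array([576.9,   0.6]), array([45.3, 85.4]), np.float32(8.0))
yellow (array([592.9, -81.1]), array([48.6, 79.1]), np.float32(11.9))
```

View pics/w10.png

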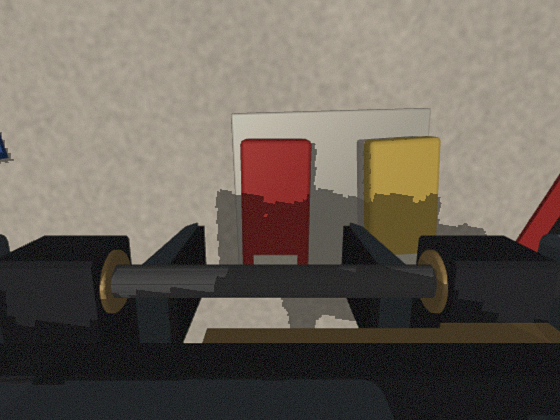

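Call:
{"name": "apply_moves", "arguments": {"steps": [[0.0004,0.002,0.02,0,0,0,-0.54],[0.0004,0.002,0.045,0,0,0,-0.54],[0.0004,0.002,0.068,0,0,0,-0.54],[0.0004,0.002,0.082,0,0,0,-0.54],[0.0004,0.002,0.088,0,0,0,-0.54]]}}

```text
clock: 17.2
tool_pos: [0.5654, -0.0004, 0.0163]
orientation: [-0.0, 0.997, 0.071, -0.0]
contact_force: [0.0, 0.3, 0.4]
opening: 0.768
```

```bash
python3 go.py 564.5 -1 13 -81.9
```

```text
at [ 5.654e+02 -4.000e-01  1.630e+01] yaw -81.82 clock 17.2 open 69.9 F [0.  0.3 0.4] q [-0.11  0.67  1.68 -0.    0.79  1.32]
shift [-0.0009  0.0005  0.0033] turn [-0.0002  0.0007  0.0014]
```

Call:
{"name": "apply_moves", "arguments": {"steps": [[-0.0005,0.0005,0.001,0,0,0,0.3],[-0.0005,0.0005,0.001,0,0,0,0.5],[-0.0005,0.0005,0.001,0,0,0,0.5],[-0.0005,0.0005,0.001,0,0,0,0.5],[-0.0005,0.0005,0.001,0,0,0,0.5]]}}

```text
clock: 17.7
tool_pos: [0.5655, -0.0012, 0.0166]
orientation: [0.0, 0.997, 0.071, 0.001]
contact_force: [-1.4, 1.0, 6.9]
opening: 0.505
```

Call:
{"name": "apply_moves", "arguments": {"steps": [[0,0,-0.005,0,0,0,0.5],[0,0,-0.02,0,0,0,0.5],[0,0,-0.045,0,0,0,0.5],[0,0,-0.08,0,0,0,0.5],[0,0,-0.11,0,0,0,0.5]]}}

```text
clock: 18.2
tool_pos: [0.5649, -0.0012, 0.1275]
orientation: [0.0, 0.997, 0.071, 0.0]
contact_force: [1.1, 0.6, -2.6]
opening: 0.505
```

```bash
python3 go.py 619 -255 150 -106.7; python3 wr.py w11
```

```text
at [564.9  -1.2 127.5] yaw -81.84 clock 18.2 open 46.0 F [ 1.1  0.6 -2.6] q [-0.11  0.51  1.6  -0.    1.04  1.32]
shift [ 0.0176  0.2589 -0.0224] turn [ 0.000e+00 -2.000e-04  4.338e-01]
[ 0.56488178 -0.0011916   0.12754665] [-0.    -0.405 -0.275 -0.001  0.672  0.   ]
```

View pics/w11.png

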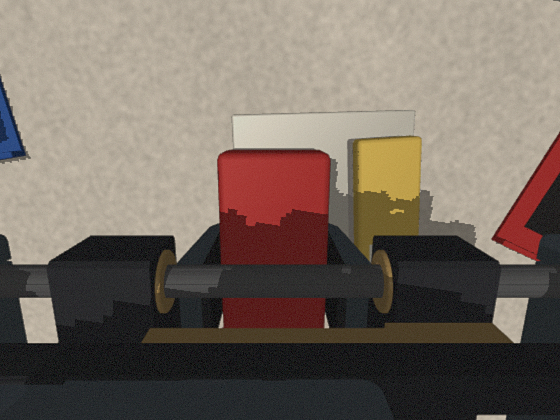

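Call:
{"name": "apply_moves", "arguments": {"steps": [[0.001,0.012,-0.01,0,0,0.02,0.5],[0.002,0.035,-0.02,0,0,0.06,0.5],[0.004,0.065,-0.022,0,0,0.11,0.5],[0.007,0.1,-0.022,0,0,0.17,0.5],[0.009,0.135,-0.022,0,0,0.227,0.5]]}}

```text
clock: 18.75
tool_pos: [0.5928, -0.1354, 0.1474]
orientation: [-0.0, 0.999, -0.044, -0.0]
contact_force: [0.6, 0.6, -1.6]
opening: 0.5
```

```bash
python3 go.py 619 -255 150 -106.7
```

```text
at [ 592.8 -135.4  147.4] yaw -95.03 clock 18.75 open 45.5 F [ 0.6  0.6 -1.6] q [-0.32  0.54  1.47 -0.    1.14  1.34]
shift [ 0.0365  0.1168 -0.0027] turn [0.     0.001  0.2037]
```

Call:
{"name": "apply_moves", "arguments": {"steps": [[0.011,0.035,0,0,0,0.06,0.5],[0.021,0.068,0,0,0,0.12,0.5],[0.03,0.095,0,0,0,0.17,0.5],[0.035,0.112,0.006,0,0,0.2,0.5],[0.0365,0.1168,0.016,0,0,0.2037,0.5]]}}

```text
clock: 19.25
tool_pos: [0.6196, -0.2552, 0.131]
orientation: [0.0, 0.989, -0.145, 0.0]
contact_force: [0.0, 0.4, -2.3]
opening: 0.505
```

```bash
python3 go.py 619 -255 45 -106.7
```

```text
at [ 619.6 -255.2  131. ] yaw -106.68 clock 19.25 open 45.9 F [ 0.   0.4 -2.3] q [-0.48  0.64  1.32 -0.    1.19  1.38]
shift [-0.0006 -0.      0.086 ] turn [ 0.0003 -0.0003  0.0004]
```

Call:
{"name": "apply_moves", "arguments": {"steps": [[-0.0005,-0.0005,0.02,0,0,0,0.5],[-0.0005,-0.0005,0.043,0,0,0,0.5],[-0.0005,-0.0005,0.065,0,0,0,0.5],[-0.0005,-0.0005,0.08,0,0,0,0.5],[-0.0005,-0.0005,0.09,0,0,0,0.5]]}}

```text
clock: 19.75
tool_pos: [0.6184, -0.2514, 0.0399]
orientation: [-0.0, 0.99, -0.143, -0.001]
contact_force: [0.0, 0.2, -1.4]
opening: 0.503
```

```bash
python3 wr.py w12;python3 go.py 619 -255 18 -106.7
```

```text
[ 0.61840078 -0.25141733  0.03990925] [-0.002  0.108  0.039  0.    -0.171  0.002]
at [ 618.1 -251.4   39. ] yaw -106.48 clock 19.8 open 45.8 F [-1.3  0.3 -3.4] q [-0.48  0.74  1.39  0.    1.01  1.38]
shift [0.0019 0.0032 0.021 ] turn [-0.0007  0.0031  0.0038]
```

View pics/w12.png

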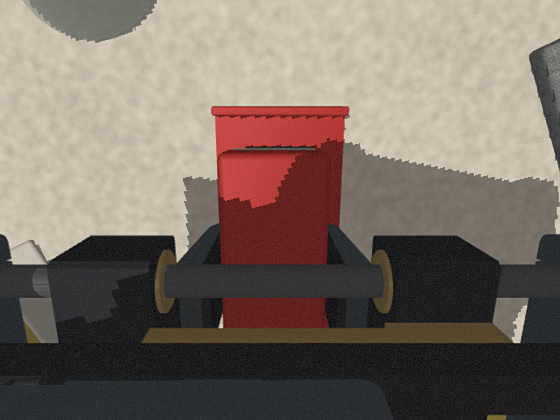

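Call:
{"name": "apply_moves", "arguments": {"steps": [[0.001,0.003,0.006,0,0,0.003,0.5],[0.001,0.003,0.012,0,0,0.003,0.5],[0.001,0.003,0.017,0,0,0.003,0.5],[0.001,0.003,0.02,0,0,0.003,0.5],[0.001,0.003,0.021,0,0,0.003,0.5]]}}

```text
clock: 20.3
tool_pos: [0.6193, -0.2555, 0.0205]
orientation: [-0.0, 0.989, -0.145, -0.0]
contact_force: [-0.0, -0.2, -2.0]
opening: 0.5
```

```bash
python3 go.py 619 -255 16 -106.7
```

```text
at [ 619.3 -255.5   20.5] yaw -106.69 clock 20.3 open 45.5 F [-0.  -0.2 -2. ] q [-0.48  0.77  1.4   0.    0.98  1.38]
shift [-0.0004 -0.0004  0.0045] turn [-0.0001  0.0001  0.0001]
```

Call:
{"name": "apply_moves", "arguments": {"steps": [[0,0,0.001,0,0,0,0.5],[0,0,0.002,0,0,0,0.5],[0,0,0.003,0,0,0,0.5],[0,0,0.0035,0,0,0,0.5],[0,0,0.0035,0,0,0,0.5]]}}

```text
clock: 20.8
tool_pos: [0.6193, -0.2555, 0.0172]
orientation: [-0.0, 0.989, -0.145, -0.0]
contact_force: [0.3, 0.5, -2.2]
opening: 0.501
```

Call:
{"name": "apply_moves", "arguments": {"steps": [[0,0,0.0006,0,0,0,0.5],[0,0,0.0012,0,0,0,0.5],[0,0,0.0016,0,0,0,0.5],[0,0,0.0016,0,0,0,0.5],[0,0,0.0016,0,0,0,0.5]]}}

```text
clock: 21.3
tool_pos: [0.6194, -0.2556, 0.0166]
orientation: [0.0, 0.989, -0.145, 0.0]
contact_force: [-4.8, 2.2, 14.1]
opening: 0.506
```

Contact. Releasing.

Call:
{"name": "apply_moves", "arguments": {"steps": [[0,0,0,0,0,0,0.2],[0,0,0,0,0,0,-0.1],[0,0,0,0,0,0,-0.35],[0,0,0,0,0,0,-0.35],[0,0,0,0,0,0,-0.35]]}}

```text
clock: 21.8
tool_pos: [0.6193, -0.2555, 0.0155]
orientation: [-0.0, 0.989, -0.145, -0.0]
contact_force: [-0.2, 0.0, -0.1]
opening: 0.673
```

```bash
python3 wr.py w13;python3 go.py 577 -85.5 110 -78.2
```

```text
[ 0.6193468  -0.25554553  0.01549715] [-0.001  0.    -0.001  0.001  0.001 -0.   ]
at [ 619.3 -255.6   15.5] yaw -106.69 clock 21.85 open 61.1 F [ 0.1 -0.7  0.6] q [-0.48  0.77  1.4  -0.    0.97  1.38]
shift [-0.0894 -0.1507 -0.0945] turn [-0.000e+00  1.000e-04 -4.972e-01]
```

View pics/w13.png

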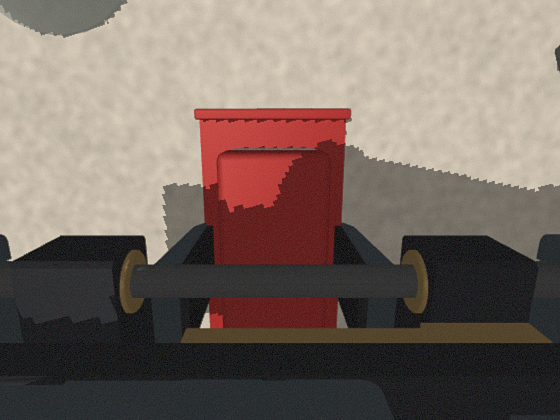

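Red is in (cols 217–333 within 200–346). Next, yellow.

Call:
{"name": "apply_moves", "arguments": {"steps": [[0,0,-0.015,0,0,0,-0.35],[0,0,-0.05,0,0,0,-0.35],[0,0,-0.09,0,0,0,-0.35],[-0.015,-0.026,-0.11,0,0,-0.08,-0.54],[-0.035,-0.06,-0.115,0,0,-0.19,-0.54]]}}

```text
clock: 22.35
tool_pos: [0.6047, -0.1892, 0.1346]
orientation: [0.001, 0.999, -0.05, 0.003]
contact_force: [0.5, 1.0, -0.6]
opening: 0.768
```

```bash
python3 go.py 577 -85.5 110 -78.2
```

```text
at [ 604.7 -189.2  134.6] yaw -95.74 clock 22.35 open 69.9 F [ 0.5  1.  -0.6] q [-0.4   0.58  1.42 -0.    1.13  1.27]
shift [-0.0381 -0.1004  0.0242] turn [ 0.0028 -0.0055 -0.3061]
```

Call:
{"name": "apply_moves", "arguments": {"steps": [[-0.01,-0.028,0,0,0,-0.1,-0.54],[-0.022,-0.058,0,0,0,-0.2,-0.54],[-0.033,-0.088,0.005,0,0,-0.28,-0.54],[-0.038,-0.1,0.012,0,0,-0.306,-0.54],[-0.038,-0.1,0.018,0,0,-0.306,-0.54]]}}

```text
clock: 22.85
tool_pos: [0.5751, -0.0834, 0.113]
orientation: [0.0, 0.995, 0.103, 0.0]
contact_force: [-0.4, -0.8, 0.0]
opening: 0.768
```

```bash
python3 wr.py w14; python3 go.py 577 -85.5 16 -78.2; python3 - <<'E'
from meas import *
c=load("w14");s=load("w14_s");hsv=cv2.cvtColor(c["frame"],cv2.COLOR_RGB2HSV)
m=mask(hsv,"yellow");m[330:]=0
print(rect(c,m,.048,s))
E
```

```text
[ 0.57509605 -0.08340277  0.11304538] [-0.037  0.1    0.023 -0.008 -0.134  0.01 ]
at [575.1 -84.5 112. ] yaw -78.28 clock 22.9 open 70.5 F [-1.1 -0.6 -1.1] q [-0.25  0.55  1.57 -0.    1.02  1.12]
shift [0.0017 0.0014 0.096 ] turn [-0.      0.0005 -0.0014]
(array([587. , -84.7]), array([45.5, 90.7]), np.float32(11.8))
```

View pics/w14.png

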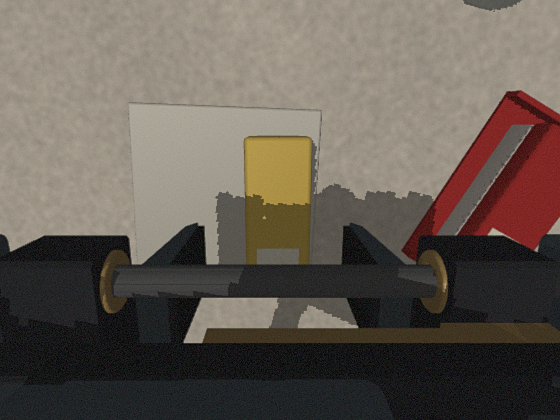

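Call:
{"name": "apply_moves", "arguments": {"steps": [[0.0012,0.0018,0.02,0,0,0,-0.54],[0.0012,0.0018,0.045,0,0,0,-0.54],[0.0012,0.0018,0.07,0,0,0,-0.54],[0.0012,0.0018,0.088,0,0,0,-0.54],[0.0012,0.0018,0.096,0,0,0,-0.54]]}}

```text
clock: 23.4
tool_pos: [0.5767, -0.0874, 0.0151]
orientation: [-0.0, 0.995, 0.101, -0.001]
contact_force: [-0.0, 0.1, -0.2]
opening: 0.765
```

```bash
python3 go.py 577 -86 14 -78.2
```

```text
at [576.7 -87.4  15.1] yaw -78.41 clock 23.4 open 69.6 F [-0.   0.1 -0.2] q [-0.25  0.69  1.63 -0.    0.82  1.12]
shift [ 0.0006 -0.0013  0.0011] turn [-0.0005  0.0015 -0.0036]
```

Call:
{"name": "apply_moves", "arguments": {"steps": [[0.0005,-0.0008,0,0,0,0,0.3],[0.0005,-0.0008,0,0,0,0,0.5],[0.0005,-0.0008,0,0,0,0,0.5],[0.0005,-0.0008,0,0,0,0,0.5],[0.0005,-0.0008,0,0,0,0,0.5]]}}

```text
clock: 23.9
tool_pos: [0.5779, -0.0856, 0.0176]
orientation: [0.0, 0.995, 0.102, 0.001]
contact_force: [-1.0, -1.7, 7.6]
opening: 0.503
```

Call:
{"name": "apply_moves", "arguments": {"steps": [[0,0,-0.005,0,0,0,0.5],[0,0,-0.02,0,0,0,0.5],[0,0,-0.045,0,0,0,0.5],[0,0,-0.08,0,0,0,0.5],[0,0,-0.11,0,0,0,0.5]]}}

```text
clock: 24.4
tool_pos: [0.5771, -0.0852, 0.1285]
orientation: [0.0, 0.995, 0.102, 0.0]
contact_force: [0.6, -0.9, -2.2]
opening: 0.51
```

```bash
python3 go.py 429.3 -333.5 160 -104.6; python3 wr.py w15
```

```text
at [577.1 -85.2 128.5] yaw -78.27 clock 24.4 open 46.4 F [ 0.6 -0.9 -2.2] q [-0.25  0.53  1.55  0.    1.06  1.12]
shift [-0.1952  0.213  -0.0316] turn [ 0.000e+00 -2.000e-04  4.596e-01]
[ 0.57709462 -0.08521287  0.12845999] [ 0.002 -0.389 -0.273  0.001  0.654 -0.001]
```

View pics/w15.png

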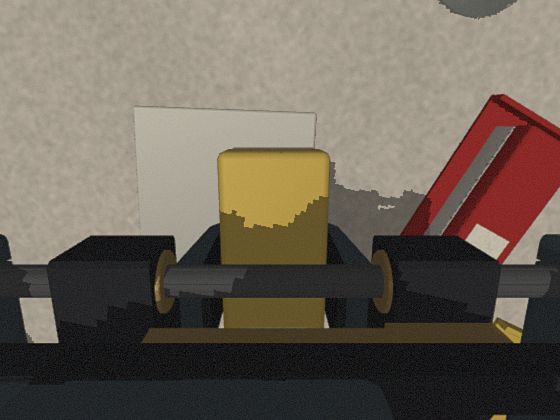

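Call:
{"name": "apply_moves", "arguments": {"steps": [[-0.009,0.01,-0.01,0,0,0.02,0.5],[-0.027,0.03,-0.022,0,0,0.065,0.5],[-0.05,0.055,-0.03,0,0,0.12,0.5],[-0.075,0.082,-0.032,0,0,0.177,0.5],[-0.1,0.109,-0.032,0,0,0.235,0.5]]}}

```text
clock: 24.95
tool_pos: [0.5, -0.2137, 0.1588]
orientation: [-0.0, 1.0, -0.017, -0.0]
contact_force: [0.1, -0.9, -2.5]
opening: 0.501
```

```bash
python3 go.py 429.3 -333.5 160 -104.6
```

```text
at [ 500.  -213.7  158.8] yaw -91.89 clock 24.95 open 45.5 F [ 0.1 -0.9 -2.5] q [-0.51  0.44  1.61 -0.    1.08  1.09]
shift [-0.0667  0.1221 -0.0012] turn [0.     0.0003 0.2218]
```

Call:
{"name": "apply_moves", "arguments": {"steps": [[-0.019,0.034,0,0,0,0.06,0.5],[-0.037,0.068,0,0,0,0.12,0.5],[-0.053,0.097,0,0,0,0.175,0.5],[-0.063,0.115,0.006,0,0,0.21,0.5],[-0.067,0.122,0.016,0,0,0.222,0.5]]}}

```text
clock: 25.45
tool_pos: [0.4293, -0.3342, 0.1425]
orientation: [0.0, 0.992, -0.128, 0.0]
contact_force: [0.5, 0.6, -1.8]
opening: 0.507
```

```bash
python3 go.py 429.3 -333.5 45 -104.6
```

```text
at [ 429.3 -334.2  142.5] yaw -104.68 clock 25.45 open 46.2 F [ 0.5  0.6 -1.8] q [-0.77  0.46  1.63 -0.    1.04  1.06]
shift [-0.0002 -0.0008  0.0975] turn [ 0.0005 -0.0001 -0.0014]
```

Call:
{"name": "apply_moves", "arguments": {"steps": [[0,0,0.02,0,0,0,0.5],[0,0,0.045,0,0,0,0.5],[0,0,0.07,0,0,0,0.5],[0,0,0.09,0,0,0,0.5],[0,0,0.1,0,0,0,0.5]]}}

```text
clock: 25.95
tool_pos: [0.4298, -0.331, 0.0406]
orientation: [-0.001, 0.992, -0.126, -0.001]
contact_force: [0.7, 0.3, -1.1]
opening: 0.501
```

```bash
python3 wr.py w16;python3 go.py 429.3 -333.5 19 -104.6
```

```text
[ 0.42978455 -0.33104696  0.04057332] [ 0.002  0.136  0.043 -0.    -0.199  0.001]
at [ 429.7 -331.    40. ] yaw -104.44 clock 26.0 open 45.8 F [-1.6  1.  -3.5] q [-0.77  0.62  1.72  0.    0.81  1.06]
shift [0.0003 0.0026 0.021 ] turn [-0.0019  0.0033  0.0029]
```

View pics/w16.png

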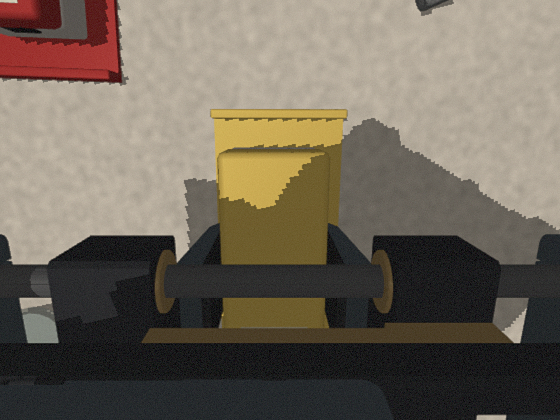

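Call:
{"name": "apply_moves", "arguments": {"steps": [[0.0003,0.0024,0.006,0,0,0.002,0.5],[0.0003,0.0024,0.012,0,0,0.002,0.5],[0.0003,0.0024,0.017,0,0,0.002,0.5],[0.0003,0.0024,0.02,0,0,0.002,0.5],[0.0003,0.0024,0.021,0,0,0.002,0.5]]}}

```text
clock: 26.5
tool_pos: [0.4305, -0.3347, 0.0215]
orientation: [0.0, 0.992, -0.127, 0.0]
contact_force: [-1.2, -0.5, -1.1]
opening: 0.501
```

Call:
{"name": "apply_moves", "arguments": {"steps": [[0,0,0.001,0,0,0,0.5],[0,0,0.002,0,0,0,0.5],[0,0,0.0025,0,0,0,0.5],[0,0,0.003,0,0,0,0.5],[0,0,0.003,0,0,0,0.5]]}}

```text
clock: 27.0
tool_pos: [0.4305, -0.3347, 0.0186]
orientation: [0.0, 0.992, -0.127, 0.0]
contact_force: [-0.1, 0.5, -1.7]
opening: 0.502
```

```bash
python3 go.py 429.3 -333.5 17 -104.6
```

```text
at [ 430.5 -334.7   18.6] yaw -104.57 clock 27.0 open 45.7 F [-0.1  0.5 -1.7] q [-0.77  0.65  1.73 -0.    0.76  1.05]
shift [-0.0015 -0.0009  0.0016] turn [ 0.     -0.      0.0005]
```

Call:
{"name": "apply_moves", "arguments": {"steps": [[-0.0005,-0.0005,0.0005,0,0,0,0.5],[-0.001,-0.001,0.001,0,0,0,0.5],[-0.001,-0.001,0.0015,0,0,0,0.5],[-0.001,-0.001,0.002,0,0,0,0.5],[-0.001,-0.001,0.002,0,0,0,0.5]]}}

```text
clock: 27.5
tool_pos: [0.4298, -0.3334, 0.0175]
orientation: [0.0, 0.992, -0.127, 0.0]
contact_force: [-3.4, 3.2, 19.3]
opening: 0.505
```

Contact. Releasing.

Call:
{"name": "apply_moves", "arguments": {"steps": [[0,0,0,0,0,0,0.2],[0,0,0,0,0,0,-0.1],[0,0,0,0,0,0,-0.35],[0,0,0,0,0,0,-0.35],[0,0,0,0,0,0,-0.35]]}}

```text
clock: 28.0
tool_pos: [0.4297, -0.3335, 0.0165]
orientation: [-0.0, 0.992, -0.127, -0.0]
contact_force: [0.5, -0.8, 0.3]
opening: 0.672
```

Call:
{"name": "apply_moves", "arguments": {"steps": [[0,0,-0.015,0,0,0,-0.35],[0,0,-0.05,0,0,0,-0.35],[0,0,-0.095,0,0,0,-0.35],[0,0,-0.145,0,0,0,-0.35],[0,0,-0.18,0,0,0,-0.35]]}}

```text
clock: 28.5
tool_pos: [0.4301, -0.3337, 0.1997]
orientation: [0.001, 0.992, -0.127, 0.001]
contact_force: [1.0, -0.5, -0.4]
opening: 0.676
```

```bash
cat > fin.py <<'E'
from meas import *
from workcell import bot
T={"red":(619,-255,163.3),"yellow":(429.3,-333.5,165.4),"green":(434.2,335,30.3),"blue":(634,269,17.3)}
import sys
for n in("top","side"):
    c=bot.read_camera(n);pickle.dump(c,open(f"pics/{n}{sys.argv[1]}.pkl","wb"));P=cloud(c);hsv=cv2.cvtColor(c["frame"],cv2.COLOR_RGB2HSV)
    cv2.imwrite(f"pics/{n}{sys.argv[1]}.png",c["frame"][:,:,::-1])
    for col in HUE:
        b=mask(hsv,col)&(P[...,2]>(.044 if n=="side" else .04))&(P[...,2]<.06)
        k,l,st,_=cv2.connectedComponentsWithStats(b.astype(np.uint8))
        if k<2: print(n,col,"none");continue
        i=1+np.argmax(st[1:,4]);r=rect(c,l==i,.048);t=T[col];a=np.radians(t[2]);d=r[0]-np.array(t[:2])
        print(n,col,"z",np.median(P[l==i][:,2]).round(4),r,"along %.1f across %.1f"%(d@[np.cos(a),np.sin(a)],d@[-np.sin(a),np.cos(a)]))
    if n=="top":
        for k in("top0",):
            d=np.abs(c["frame"].astype(int)-load(k)["frame"]).sum(2)
            print("diff jar",d[205:235,203:232].mean(),"beaker",d[205:232,330:358].mean())
E
python3 fin.py 2; python3 go.py 429.3 -333.5 200 -104.6
```

```text
top red z 0.0479 (array([ 617.9, -255.2]), array([ 46.7, 111. ]), np.float32(163.4)) along 1.0 across 0.5
top yellow z 0.048 (array([ 428.5, -332.5]), array([ 47.2, 108.5]), np.float32(165.1)) along 1.0 across -0.8
top green z 0.0478 (array([435., 334.]), array([ 46.1, 110.5]), np.float32(30.4)) along 0.2 across -1.3
top blue z 0.0478 (array([632.8, 267.8]), array([ 45.7, 111.2]), np.float32(17.4)) along -1.5 across -0.8
diff jar 161.41264367816092 beaker 52.62433862433863
side red z 0.0485 (array([ 618.5, -276.9]), array([ 8.2, 32.3]), np.float32(165.6)) along -5.8 across 21.1
side yellow z 0.0481 (array([ 428.3, -334.7]), array([ 46.7, 110.7]), np.float32(165.9)) along 0.7 across 1.4
side green z 0.0481 (array([435., 332.]), array([ 46.4, 109.2]), np.float32(30.2)) along -0.8 across -3.0
side blue z 0.0485 (array([631.4, 266. ]), array([ 46.7, 113.5]), np.float32(18.1)) along -3.4 across -2.1
at [ 431.5 -335.1  201.4] yaw -104.56 clock 28.6 open 61.4 F [ 0.1  0.1 -1.4] q [-0.77  0.39  1.56  0.    1.18  1.06]
shift [-0.0026 -0.001   0.0013] turn [ 0.0039 -0.0068  0.0007]
```

View pics/top2.png

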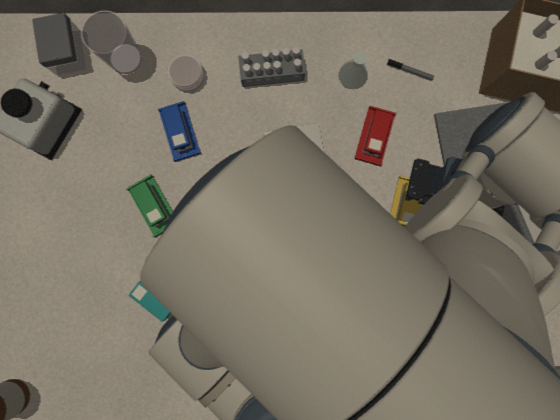

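View pics/side2.png

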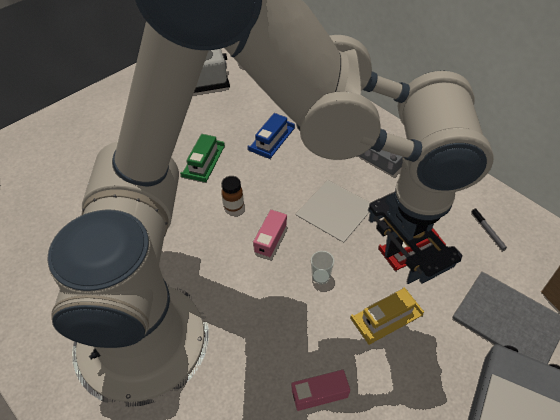

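All four boxes are in their trays. In the side view the jar (232,195) and the beaker (321,267) are at the same pixels as at the start. I'll let the arm settle and then hand in.

Call:
{"name": "apply_moves", "arguments": {"steps": [[0,0,0,0,0,0,-0.35],[0,0,0,0,0,0,-0.35],[0,0,0,0,0,0,-0.35],[0,0,0,0,0,0,-0.35],[0,0,0,0,0,0,-0.35]]}}

```text
clock: 29.1
tool_pos: [0.4296, -0.3333, 0.1959]
orientation: [-0.0, 0.992, -0.127, -0.0]
contact_force: [0.1, -0.8, -0.9]
opening: 0.674
```

```bash
python3 -c "
from workcell import bot
print(bot.sense()['qvel'].round(3)); print(bot.close_job())"
```

```text
[ 0.002 -0.005 -0.003 -0.     0.002  0.   ]
the job is handed in; nothing more can be done
None
```

I took the stack apart in the order green, blue, red, yellow. Each box was lowered until it touched its tray, then released, and I handed the job in at about 29 s of the 115 s allowed.

- **Placement (top camera):** all four boxes are within about 1.5 mm of their tray centres and 0.3° of the tray direction. Lid tops are at about 48 mm, which means they lie flat on the 4 mm floor.
- **Placement (side camera):** it agrees to within about 3.5 mm for yellow, green and blue. Its red reading was 21 mm off, but the gripper hid most of that box, so I discarded it. The top camera and the close-up wrist picture both show red centred.
- **Jar and beaker:** by eye in the side view, both stand at the same pixels as at the start. The automatic before/after comparison in the top view could not be used, because the arm covered them.
- **Forces:** the highest force in the readings after each move was about 24 N, when setting green down.

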